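Load the bench shaker, cap it with the stacking frame and pin it by feel

TASK

Get the bench shaker ready to run: stand every soil tin upright in a place of its own on the shaker's platform, then set the top frame over them with its slot above the platform's slot and all four posts fully down in the corner sockets. Pull the lock rod out of its spring block and pin the frame with it: feel through the two slots for the hole in the hidden lock bar, which the last run has left anywhere along the slot, and press the rod down until it snaps home with its collar on the frame.

Things in the scene. Friction and masses are not known exactly. Their poses are not given: they have to be found in the camera images.
- shaker: low bench shaker, bolted down, aluminium platform 190 (x) x 208 (y) mm on a grey housing. Origin: centre of its underside on the table; z up, x towards its slotted side, away from the robot. Deck 75 mm above the origin, with four tin places, four corner sockets and a slot. A machine 0.42 m tall stands close behind the work (x over 0.6 m at the left, 0.66 m at the right): travel in front of it
- place_1 (a point): centre of a tin place on the deck (shaker x = +30.5, y = +45 mm): 63 mm square inside, between fences 6 mm high
- place_2 (a point): centre of a tin place on the deck: shaker x = +30.5, y = -45 mm
- place_3 (a point): centre of a tin place on the deck: shaker x = -36, y = +45 mm
- place_4 (a point): centre of a tin place on the deck: shaker x = -36, y = -45 mm
- seat (a point): centre of the deck: the top frame's origin lies here when home. Corner sockets, dark square tubes 22 mm high, 19 mm square inside and open down to the deck, stand at x = +-80, y = +-90 mm from here
- slot (a point): centre of the platform's slot, on the deck: 16 mm wide (x), 78 mm long (y), through the 5 mm deck, closed to the eye by a split rubber dust seal that a rod passes without resistance. 14 mm below the deck lies the flat top of the lock bar, which underlies the whole slot
- bar_mid (a point): middle of the lock bar's travel, level with the bar's top; y runs along the slot. The bar's one hole, 15 mm square, is centred anywhere from y = -30 to +30 mm of here; shifting the bar takes about 7 N. 4 mm down in the hole two spring plungers leave 8 mm; the rod pushes them aside with some 8 N and they snap into its groove when it is home
- top_frame: loose stacking frame, 0.6 kg. Origin: centre, level with the feet; z up. Plate 190 (x) x 208 (y) mm from z = 44 to 50 mm on four round posts, 16 mm thick, feet tapered over 7 mm to 8 mm, at x = +-80, y = +-90 mm. Black handle bar over the centre, 14 mm (x) x 100 mm (y), z = 78 to 98 mm, open below. Starts on the table, its slot away from the robot
- frame_slot (a point): centre of the top frame's slot, on the plate's upper side: frame x = +80, y = 0, z = 50 mm; 16 mm (x) x 78 mm (y). It must lie above the platform's slot
- lock_rod: steel rod, 0.25 kg, 128 mm long. Origin: the tip; z up towards the grip. Shank 12 mm thick up to z = 84 mm, tip tapered over 5 mm to 7 mm, a groove at z = 16 mm; dark collar 28 mm wide, z = 84 to 90 mm; black flat grip 44 mm (x) x 14 mm (y), z = 98 to 128 mm. Home: collar on the top frame's plate, tip 41 mm above the shaker's origin, 20 mm below the bar's top
- rod_tip (a point): the rod's tip, the same point as the origin of lock_rod
- rod_block: aluminium block 60 x 56 x 64 mm on a flange 84 x 64 mm, bolted down. Origin: centre of its underside; z up. The rod stands upright in its bore (15 mm square, floor at z = 6 mm), grip along the block's x, held by two spring plungers; it comes out upwards with a pull of about 15 N, free of them after 17 mm, clear of the bore after 60 mm
- tin_1: round aluminium soil tin with a tight lid, 40 mm high, body 54 mm and lid (top 10 mm) 56 mm in diameter; starts on the table at the robot's right. Origin: centre of its underside; z up. Two to four of the four tins are present
- tin_2: round aluminium soil tin with a tight lid, 40 mm high, body 54 mm and lid (top 10 mm) 56 mm in diameter; starts on the table at the robot's right. Origin: centre of its underside; z up. Two to four of the four tins are present
- tin_3: round aluminium soil tin with a tight lid, 40 mm high, body 54 mm and lid (top 10 mm) 56 mm in diameter; starts on the table at the robot's right. Origin: centre of its underside; z up. Two to four of the four tins are present
- tin_4: round aluminium soil tin with a tight lid, 40 mm high, body 54 mm and lid (top 10 mm) 56 mm in diameter; starts on the table at the robot's right. Origin: centre of its underside; z up. Two to four of the four tins are present
Things that resemble listed ones, but are neither listed nor needed, are in the scene too. Leave any purple look-alike of the tin_4 alone.

How it is judged:
On the way, in this order (a step that is already met when the one before it is completed fails the run):
1. every tin stands in a place of its own on the platform ((horizontal distance between tin_1 and place_1 below 0.009 m or horizontal distance between tin_1 and place_2 below 0.009 m or horizontal distance between tin_1 and place_3 below 0.009 m or horizontal distance between tin_1 and place_4 below 0.009 m) and z of tin_1 in the frame of shaker between 0.07 and 0.08 m and angle between each of tin_1, tin_2, tin_3, tin_4's own z axis and vertical below 0.06 rad and (horizontal distance between tin_2 and place_1 below 0.009 m or horizontal distance between tin_2 and place_2 below 0.009 m or horizontal distance between tin_2 and place_3 below 0.009 m or horizontal distance between tin_2 and place_4 below 0.009 m) and z of tin_2 in the frame of shaker between 0.07 and 0.08 m and (horizontal distance between tin_3 and place_1 below 0.009 m or horizontal distance between tin_3 and place_2 below 0.009 m or horizontal distance between tin_3 and place_3 below 0.009 m or horizontal distance between tin_3 and place_4 below 0.009 m) and z of tin_3 in the frame of shaker between 0.07 and 0.08 m and (horizontal distance between tin_4 and place_1 below 0.009 m or horizontal distance between tin_4 and place_2 below 0.009 m or horizontal distance between tin_4 and place_3 below 0.009 m or horizontal distance between tin_4 and place_4 below 0.009 m) and z of tin_4 in the frame of shaker between 0.07 and 0.08 m), for 0.2 s.
2. the top frame is home: all four posts down in their sockets, over the tins (all of step 1 and horizontal distance between top_frame and seat below 0.006 m and z of top_frame in the frame of shaker below 0.0785 m and angle between top_frame's own z axis and vertical below 0.03 rad and angle between the x axis of top_frame and the x axis of shaker, either way round below 0.06 rad and x of frame_slot in the frame of shaker above 0.06 m), for 0.2 s.
3. the lock rod is home in the lock bar (z of rod_tip in the frame of shaker between 0.036 and 0.0445 m and x of rod_tip in the frame of slot between -0.008 and 0.008 m and y of rod_tip in the frame of slot between -0.04 and 0.04 m and angle between lock_rod's own z axis and vertical below 0.12 rad and horizontal distance between top_frame and seat below 0.006 m and z of top_frame in the frame of shaker below 0.0785 m and angle between top_frame's own z axis and vertical below 0.03 rad and angle between the x axis of top_frame and the x axis of shaker, either way round below 0.06 rad and x of frame_slot in the frame of shaker above 0.06 m), for 0.2 s.
At the end, for the whole second after the job is handed in: Each tin upright within 9 mm of the centre of a place; top frame's feet within 3.5 mm of the deck, origin within 6 mm of the seat, its slot over the platform's; rod through both slots, tip at most 44.5 mm above the shaker's origin (home is 41); all released and at rest (all of step 1 and all of step 3 and linear speed of each of lock_rod, top_frame below 0.02 m/s); the robot touches nothing.
Of tin_1, tin_2, tin_3, tin_4 only 2 to 4 are there at a start; the rules pass over those that are not, and their reading is None.
At some moment in a run one of tin_1, tin_2, tin_3, tin_4 may be knocked a few centimetres aside while the robot is not near it.
It also fails if it takes over 210 s, if anything falls off the work surface, if the arm or the gripper's body presses on something with over 40 N, if the wrist force passes 120 N, or if a joint passes its speed limit or range.

ROBOT

A 6-joint arm with a two-finger parallel gripper is mounted at the origin on a cart in front of the work surface, level with it; the furniture and walls round the work are solid. World frame = base frame: x ahead of the robot, y to its left, z up, the work surface at z = 0. Lengths are in m, angles in rad, forces in N, time in s.
With the tool pointing down it reaches from about 0.225 to 0.875 m from the base axis. Payload 3.4 kg.
Tool frame: the origin (TCP) lies at the very end of the fingers, on their centre line; the grasp point (between the pads) lies 19 mm behind it; z points along the fingers, y is the line along which they close (so a half turn about z gives the same grasp; the last joint's range is limited). The gripper opens to 85 mm and grips with 20 to 120 N. Pads are 22 mm wide; open, the fingers measure 114 mm over their backs; the gripper's body (76 mm by 85 mm) begins 54 mm behind the grasp point. The pads swing forward as they close: fully open they stand 13 mm farther back than shut.
Start: joints at [-1.282, 0.276, 1.505, -0, 1.361, -0.121], TCP at [0.229, -0.527, 0.231] pointing down, gripper open.
Joint ranges: [-2.89, 2.89], [-0.75, 2.08], [0.22, 2.7], [-1.18, 4.32], [0.11, 2.71], [-2.7, 2.7]. Speed limits (rad/s): [2.57, 2.57, 3.14, 3.14, 3.14, 3.14].

INTERFACE

Orientations are given as a unit quaternion [w, x, y, z].
In Python, from rig import get_state, optics, sign_off gives the robot as it stands.
- The arm moves only by the tool send_rows, never from a script. Its argument "increments" is a list of rows, each an object with "gripper": the gripper's target within -1 to 1 (shut at 1, half-way at 0, fully open at -1); "linear": the shift along the world's x, y, z in m, a list of three; "delta_rot": the turn, a rotation vector about the world's x, y, z in rad, a list of three. In form: [{"gripper": gripper, "linear": [dx, dy, dz], "delta_rot": [rx, ry, rz]}, ...]. A call has 1 to 8 rows; each row is the pose to reach, as a shift and turn from the pose commanded when the call began; what a row does not reach only later rows make up. A row lasts 1/10 s, in which the tool goes at most 50 mm and 8.59 degrees, less where a joint would pass 70% of its speed; a pose out of reach is approached as far as the arm can. A call with a gripper value outside its range is refused whole. The fingers move at their own pace and stop on an object; "newtons" is the grip in N (left out, the last holds). Time passes only in rows, so rows that repeat a pose let the fingers close. It gives the time, the measured TCP pose, the force, the opening and the grip force at its end, in the units of the state.
- get_state(): the state, without advancing time (a new reading comes with each control period).
- optics.get_image(name): name is "scene" or "side" or "wrist"; returns a dict with "pixels" (400x640x3 uint8, blue, green, red), "K" (3x3 intrinsics, pixels), "rvec" (rotation vector, rad) and "tvec" (3), from world to camera coordinates, as OpenCV has them; the wrist camera has in their place "T_tool_cam" (4x4, takes a point from camera to tool coordinates, whose origin is the TCP and whose axes are the flange's). Camera axes: x right, y down, z forward; pixel columns grow to the right and rows downward; lengths in m; the calibration is good to about 2 mm. A picture is of the moment at which its call begins: read the wrist's pose just before it. There is no depth.
- sign_off(): hands the job in; it is judged then, once.
The state is a dict: "clock": time; "qpos": joint angles; "qd": joint speeds; "effort": joint torques, N m; "position": TCP position; "ee_rot": TCP orientation; "contact_force": force on the tool from outside, world axes, zero at the start; "moment": the same for the moment, N m; "width": finger opening in m; "gripper_force": force on a finger pad.
Only numpy, scipy, OpenCV 4.12 (cv2) and the standard library are available. Lean on these libraries where they do the work, as an engineer would, in place of code of your own. Each camera call takes 0.05 s, during which the arm holds its last target. There are 200 camera calls.

## Working session

There is one attempt and no reset: what is moved stays moved. The work goes in short steps, Python scripts to look and compute and a tool call to move; the robot and the scene stay as the last step left them, time stands still between calls to the robot, and variables do not carry over. Pictures are saved under pics/ and viewed, at most 14 in all, crops included, and the job is handed in when it is done.

Besides the shell and the picture viewer there is one more tool, called after ">>>" as name(argument=value, ...) on one line, values as JSON. send_rows: Moves the arm, as the interface text tells. Its arguments: {"type":"object","properties":{"increments":{"type":"array"},"newtons":{"type":"number"}},"required":["increments"]}

```bash
ls; mkdir -p pics
cat > h.py <<'E'
import numpy as np, cv2
from rig import get_state, optics, sign_off
from scipy.spatial.transform import Rotation as R
def cam(name):
    s=get_state(); d=optics.get_image(name); K=np.array(d["K"])
    if name=="wrist":
        q=s["ee_rot"]; T=np.eye(4); T[:3,:3]=R.from_quat([q[1],q[2],q[3],q[0]]).as_matrix(); T[:3,3]=s["position"]
        W=T@np.array(d["T_tool_cam"])
    else:
        W=np.eye(4); Rm=cv2.Rodrigues(np.array(d["rvec"],float))[0]; W[:3,:3]=Rm.T; W[:3,3]=-Rm.T@np.array(d["tvec"]).ravel()
    return d["pixels"],K,W
def save(name,fn):
    im,K,W=cam(name); cv2.imwrite(fn,im); np.savez(fn+".npz",K=K,W=W); return im,K,W
def load(fn):
    z=np.load(fn+".npz"); return cv2.imread(fn),z["K"],z["W"]
def ray(u,v,z,K,W):
    d=W[:3,:3]@np.linalg.inv(K)@np.array([u,v,1.]); c=W[:3,3]; return (c+d*(z-c[2])/d[2])
def proj(p,K,W):
    q=(np.atleast_2d(p)-W[:3,3])@W[:3,:3]; q=q@K.T; return q[:,:2]/q[:,2:]
E
python3 - <<'E'
from h import *
for n in ("scene","side","wrist"):
    im,K,W=save(n,f"pics/{n}0.png"); print(n,W.round(3).tolist(),K[0,0])
print(get_state())
E
```

```text
pics
scene [[0.425, -0.398, 0.813, -0.971], [-0.905, -0.176, 0.387, -0.734], [-0.011, -0.9, -0.435, 0.866], [0.0, 0.0, 0.0, 1.0]] 520.3836512918191
side [[0.995, -0.047, 0.091, 0.412], [-0.102, -0.354, 0.93, -1.051], [-0.012, -0.934, -0.357, 0.47], [0.0, 0.0, 0.0, 1.0]] 392.34220263557495
wrist [[0.398, -0.885, -0.24, 0.289], [-0.917, -0.384, -0.103, -0.503], [-0.001, 0.261, -0.965, 0.373], [0.0, 0.0, 0.0, 1.0]] 277.12141758577155
{'clock': 0.15, 'qpos': array([-1.28201955e+00,  2.76439752e-01,  1.50579141e+00, -4.52765255e-05,
        1.36070848e+00, -1.20996550e-01]), 'qd': array([-3.19761403e-05, -2.78111708e-03, -3.59229281e-03, -1.53141627e-03,
       -6.62141242e-05,  8.81079336e-04]), 'effort': array([ 1.84039178e-03, -4.17145228e+01, -2.46032917e+01, -5.15165800e-05,
        7.64685828e-03,  5.11386347e-06]), 'position': array([ 0.22895536, -0.52704262,  0.23066441]), 'ee_rot': array([-6.69268893e-04,  9.79082864e-01,  2.03460787e-01, -7.84925706e-05]), 'contact_force': array([ 0.19290417,  0.11980949, -0.32060803]), 'moment': array([-0.02000628, -0.00676734,  0.04078626]), 'gripper_force': 0.0, 'width': 0.08521243555085935}
```

View pics/scene0.png

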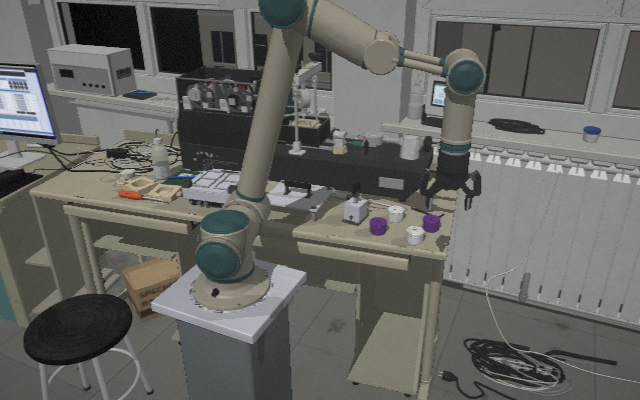

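View pics/side0.png

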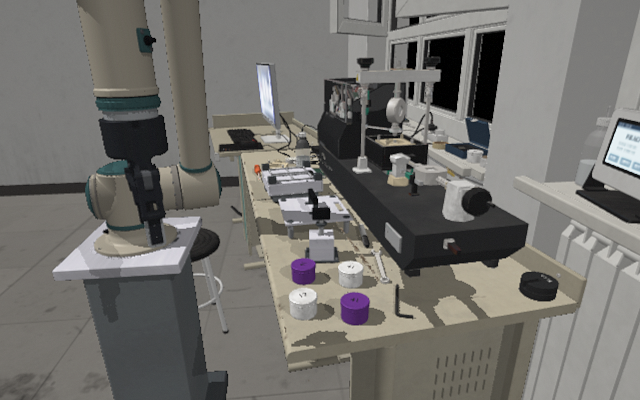

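View pics/wrist0.png

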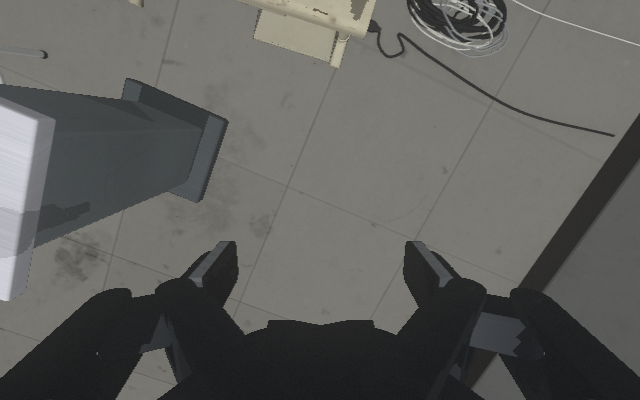

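Scene view: white tins at (396,213) and (415,235), and purple look-alikes at (378,226) and (432,222). The rod block is at (355,208), the top frame at about (300,190) and the shaker at about (215,188). The side view agrees, with white tins at (350,273) and (303,303) and purple ones at (303,270) and (354,308). The white/aluminium pair fits the description. I'll confirm in an enlarged crop.

Run:
```python
from h import *
im,K,W=load("pics/side0.png"); c=im[150:330,230:430]; cv2.imwrite("pics/sidecrop.png",cv2.resize(c,None,fx=3.3,fy=3.3,interpolation=cv2.INTER_CUBIC)[:600])
for u,v in [(350,267),(303,296)]: print("side",ray(u,v,.04,K,W).round(3))
print("block",ray(321,235,.064,K,W).round(3),"grip",ray(319,207,.13,K,W).round(3))
im,K,W=load("pics/scene0.png")
for u,v in [(396,209),(415,231)]: print("scene",ray(u,v,.04,K,W).round(3))
print("block",ray(355,203,.064,K,W).round(3))
for u,v in [(215,185)]: print("shk",ray(u,v,.075,K,W).round(3))
for u,v in [(300,190)]: print("frm",ray(u,v,.05,K,W).round(3))
```

```text
side [ 0.552 -0.302  0.04 ]
side [ 0.442 -0.402  0.04 ]
block [ 0.502 -0.18   0.064] grip [ 0.5  -0.16  0.13]
scene [ 0.557 -0.3    0.04 ]
scene [ 0.438 -0.4    0.04 ]
block [ 0.498 -0.173  0.064]
shk [0.407 0.332 0.075]
frm [0.54  0.057 0.05 ]
```

View pics/sidecrop.png

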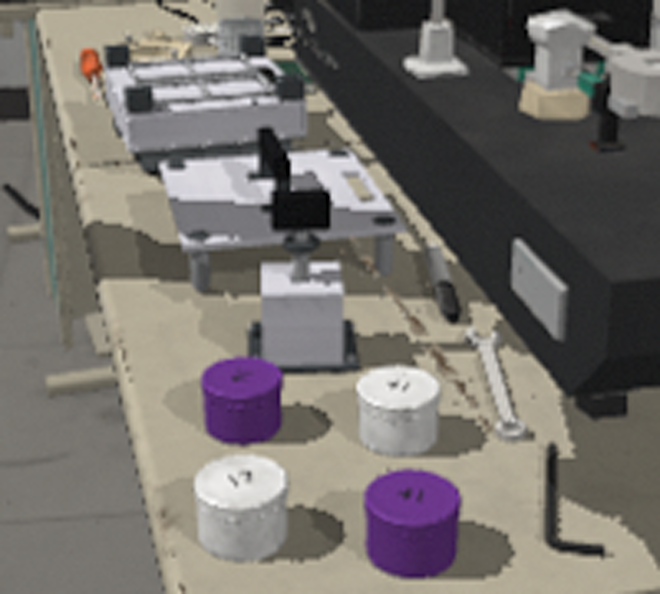

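The crop confirms two white/aluminium tins, top right and bottom left of the group, and two purple look-alikes to leave alone. Next is a look from above with the wrist camera.

>>> send_rows(increments=[{"gripper": -1,"linear": [0.03,0.04,0.03],"delta_rot": [0,0,-0.1]},{"gripper": -1,"linear": [0.06,0.075,0.06],"delta_rot": [0,0,-0.2]},{"gripper": -1,"linear": [0.1,0.11,0.07],"delta_rot": [0,0,-0.3]},{"gripper": -1,"linear": [0.14,0.14,0.08],"delta_rot": [0,0,-0.41]},{"gripper": -1,"linear": [0.18,0.17,0.09],"delta_rot": [0,0,-0.41]},{"gripper": -1,"linear": [0.2,0.18,0.09],"delta_rot": [0,0,-0.41]},{"gripper": -1,"linear": [0.2,0.18,0.09],"delta_rot": [0,0,-0.41]},{"gripper": -1,"linear": [0.2,0.18,0.09],"delta_rot": [0,0,-0.41]}])

```text
clock: 0.95
position: [0.4295, -0.3468, 0.3209]
ee_rot: [-0.0, 1.0, 0.001, -0.001]
contact_force: [0.1, 0.4, -1.3]
width: 0.0851
gripper_force: 0.0
```

Run:
```python
from h import *
im,K,W=save("wrist","pics/w1.png")
def blobs(im,K,W):
    hsv=cv2.cvtColor(im,cv2.COLOR_BGR2HSV); m=((hsv[...,2]>185)&(hsv[...,1]<40)).astype(np.uint8)
    n,l,s,c=cv2.connectedComponentsWithStats(m)
    for i in range(1,n):
        if s[i,4]>200: print(s[i],c[i].round(1),ray(*c[i],.04,K,W).round(4))
blobs(im,K,W)
for p in [(.552,-.302,.04),(.44,-.401,.04)]: print(proj(p,K,W))
```

```text
[ 85  19  56  12 269] [115.8  23.9] [ 0.6252 -0.0723  0.04  ]
[ 47  43  36  13 255] [66.6 48.9] [0.5946 0.0014 0.04  ]
[ 268   60   38   41 1156] [286.4  80.2] [ 0.5551 -0.3005  0.04  ]
[  49   72   84  111 5286] [ 91.  134.5] [ 0.4797 -0.0074  0.04  ]
[183  96  31  45 778] [203.3 122.1] [ 0.4976 -0.1764  0.04  ]
[337 142  35  36 877] [353.9 159.4] [ 0.4433 -0.3998  0.04  ]
[[287.58990766  82.5308815 ]]
[[354.59459186 161.53428303]]
```

View pics/w1.png

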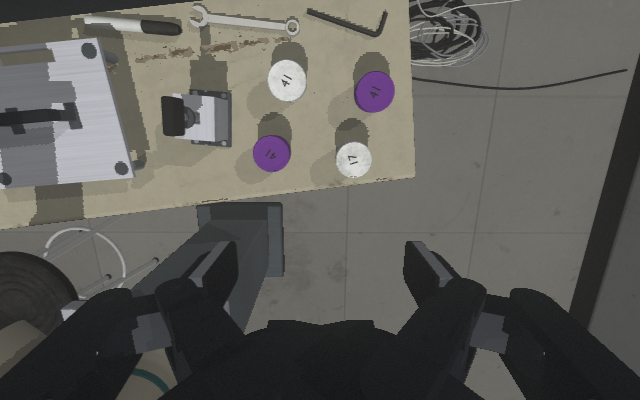

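The wrist view shows tin A (white, "41") at (287,80) and tin B (white, "17") at (354,159), with purple ones at (374,91) and (271,153). The positions agree with the other cameras. Next I look over the shaker and frame.

>>> send_rows(increments=[{"gripper": -1,"linear": [0,0.04,0.02],"delta_rot": [0,0,0]},{"gripper": -1,"linear": [-0.01,0.09,0.03],"delta_rot": [0,0,0]},{"gripper": -1,"linear": [-0.02,0.14,0.04],"delta_rot": [0,0,0]},{"gripper": -1,"linear": [-0.03,0.18,0.05],"delta_rot": [0,0,0]},{"gripper": -1,"linear": [-0.04,0.23,0.06],"delta_rot": [0,0,0]},{"gripper": -1,"linear": [-0.05,0.27,0.06],"delta_rot": [0,0,0]},{"gripper": -1,"linear": [-0.06,0.31,0.06],"delta_rot": [0,0,0]},{"gripper": -1,"linear": [-0.06,0.36,0.06],"delta_rot": [0,0,0]}])

```text
clock: 1.8
position: [0.3674, 0.0122, 0.3814]
ee_rot: [0.001, 1.0, -0.003, 0.0]
contact_force: [0.8, 0.3, 0.5]
width: 0.0853
gripper_force: 0.0
```

>>> send_rows(increments=[{"gripper": -1,"linear": [-0.01,0.04,0],"delta_rot": [0,0,0]},{"gripper": -1,"linear": [-0.02,0.08,0],"delta_rot": [0,0,0]},{"gripper": -1,"linear": [-0.03,0.12,0],"delta_rot": [0,0,0]},{"gripper": -1,"linear": [-0.03,0.16,0],"delta_rot": [0,0,0]},{"gripper": -1,"linear": [-0.03,0.2,0],"delta_rot": [0,0,0]},{"gripper": -1,"linear": [-0.03,0.21,0],"delta_rot": [0,0,0]},{"gripper": -1,"linear": [-0.03,0.21,0],"delta_rot": [0,0,0]},{"gripper": -1,"linear": [-0.03,0.21,0],"delta_rot": [0,0,0]}])

```text
clock: 2.6
position: [0.3393, 0.221, 0.3811]
ee_rot: [0.001, 1.0, -0.001, -0.0]
contact_force: [0.1, 0.1, 0.3]
width: 0.0849
gripper_force: 0.0
```

Run:
```python
from h import *
im,K,W=save("wrist","pics/w2.png"); print(W.round(3).tolist())
cv2.imwrite("pics/w2c.png",cv2.resize(im[:240],None,fx=1.25,fy=1.25,interpolation=cv2.INTER_CUBIC))
```

```text
[[-0.002, -0.965, -0.262, 0.405], [-1.0, 0.003, -0.002, 0.22], [0.003, 0.262, -0.965, 0.524], [0.0, 0.0, 0.0, 1.0]]
```

View pics/w2c.png

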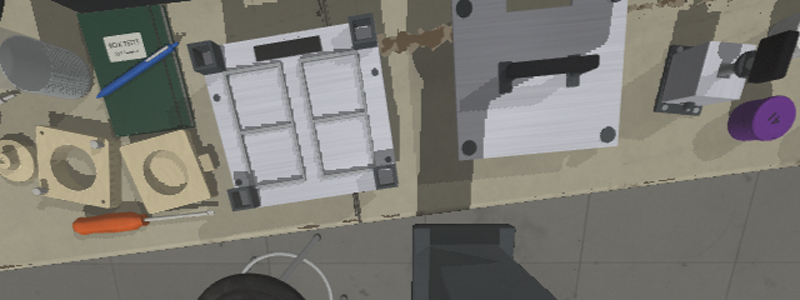

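Socket tops are at crop (207,57), (361,31), (385,176) and (244,196), and the slot is at (288,47). The frame's post marks are at (464,7), (469,148) and (607,134), with its handle around (550,66). I fit the poses from these.

```bash
cat >> h.py <<'E'
def fit2d(body,world):
    b=np.array(body)[:,:2];w=np.array(world)[:,:2];bm=b.mean(0);wm=w.mean(0)
    H=(b-bm).T@(w-wm); a=np.arctan2(H[0,1]-H[1,0],H[0,0]+H[1,1]); c,s=np.cos(a),np.sin(a); Rm=np.array([[c,-s],[s,c]])
    t=wm-Rm@bm; print("pose",t.round(4),"yaw",a.round(4),"res mm",((b@Rm.T+t-w)*1e3).round(1).tolist()); return t,a
E
python3 - <<'E'
from h import *
im,K,W=load("pics/w2.png"); s=1/1.25
S=[ray(u*s,v*s,.097,K,W) for u,v in [(207,57),(361,31),(385,176),(244,196)]]
fit2d([(.08,.09),(.08,-.09),(-.08,-.09),(-.08,.09)],S)
print("slot",ray(288*s,47*s,.075,K,W))
F=[ray(u*s,v*s,.05,K,W) for u,v in [(464,7),(469,148),(607,134)]]
fit2d([(.08,.09),(-.08,.09),(-.08,-.09)],F)
print("handle",ray(550*s,65*s,.098,K,W))
E
```

```text
pose [0.446  0.3351] yaw 0.1446 res mm [[1.8, 3.3], [2.5, -3.5], [-0.9, -2.5], [-3.3, 2.7]]
slot [0.526168   0.34819548 0.075     ]
pose [0.5025 0.0457] yaw 0.0877 res mm [[-0.8, 0.2], [1.1, 0.1], [-0.2, -0.4]]
handle [0.50150221 0.05157968 0.098     ]
```

>>> send_rows(increments=[{"gripper": -1,"linear": [0.01,0.04,-0.01],"delta_rot": [0,0,0.07]},{"gripper": -1,"linear": [0.01,0.08,-0.03],"delta_rot": [0,0,0.14]},{"gripper": -1,"linear": [0.01,0.11,-0.05],"delta_rot": [0,0,0.144]},{"gripper": -1,"linear": [0.01,0.11,-0.06],"delta_rot": [0,0,0.144]},{"gripper": -1,"linear": [0.01,0.11,-0.06],"delta_rot": [0,0,0.144]},{"gripper": -1,"linear": [0.01,0.11,-0.06],"delta_rot": [0,0,0.144]},{"gripper": -1,"linear": [0.01,0.11,-0.06],"delta_rot": [0,0,0.144]}])

```text
clock: 3.35
position: [0.3498, 0.3314, 0.3226]
ee_rot: [-0.0, 0.997, 0.071, 0.001]
contact_force: [1.0, 0.8, 0.3]
width: 0.0854
gripper_force: 0.0
```

Run:
```python
from h import *
im,K,W=save("wrist","pics/w3.png")
p=np.array([.446,.3351]);a=.1446;Rm=np.array([[np.cos(a),-np.sin(a)],[np.sin(a),np.cos(a)]])
big=cv2.resize(im,None,fx=2,fy=2,interpolation=cv2.INTER_CUBIC)
def rect(x,y,w,h,z,c):
    pts=np.array([(x+i*w/2,y+j*h/2) for i,j in [(1,1),(1,-1),(-1,-1),(-1,1)]])@Rm.T+p
    q=proj(np.c_[pts,np.full(4,z)],K,W)*2+.5; cv2.polylines(big,[np.round(q).astype(int)],True,c,1)
rect(0,0,.19,.208,.075,(0,0,255)); rect(.08,0,.016,.078,.075,(0,255,255))
for x in(.08,-.08):
    for y in(.09,-.09): rect(x,y,.019,.019,.097,(0,255,0))
for x in(.0305,-.036):
    for y in(.045,-.045): rect(x,y,.063,.063,.075,(255,0,0))
q=proj([[*p,.075]],K,W)[0]*2; x0,y0=max(0,int(q[0]-400)),max(0,int(q[1]-300)); print(q,x0,y0)
cv2.imwrite("pics/w3c.png",big[y0:y0+600,x0:x0+800])
```

```text
[653.01320432 202.15834776] 253 0
```

View pics/w3c.png

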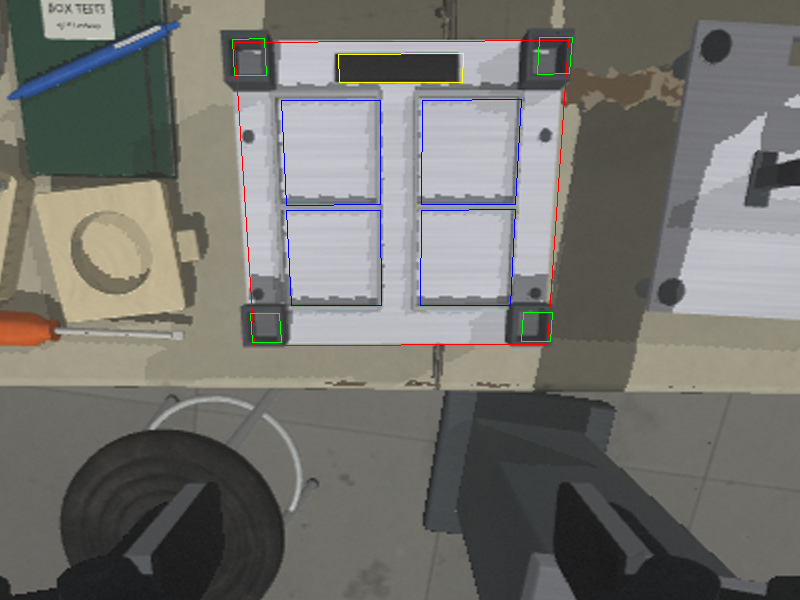

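Run:
```python
from h import *
for f in ("pics/w3.png","pics/w2.png"):
    im,K,W=load(f); g=cv2.cvtColor(im,cv2.COLOR_BGR2GRAY)
    n,l,s,c=cv2.connectedComponentsWithStats((g<75).astype(np.uint8))
    u,v=proj([[.5255,.3475,.075]],K,W)[0]; i=l[int(v),int(u)]; print(i,s[i])
    ys,xs=np.where(l==i); r=cv2.minAreaRect(np.c_[xs,ys].astype(np.float32)); box=cv2.boxPoints(r)
    B=np.array([ray(*b,.075,K,W) for b in box]); print(ray(xs.mean(),ys.mean(),.075,K,W).round(4)); 
    d=[B[(k+1)%4]-B[k] for k in range(4)]; print([(np.hypot(*e[:2]).round(4),np.arctan2(e[1],e[0]).round(3)) for e in d])
im,K,W=load("pics/w3.png"); o=lambda u,v:((u+253)/2,v/2)
# small dark dots on deck / fence cell outer borders
for q in [(248,136),(545,135),(258,294),(535,294)]: print(ray(*o(*q),.075,K,W).round(4))
```

```text
26 [294  27  62  14 855]
[0.525  0.3499 0.075 ]
[(np.float64(0.0146), np.float64(0.116)), (np.float64(0.0762), np.float64(-1.43)), (np.float64(0.0146), np.float64(-2.968)), (np.float64(0.0771), np.float64(1.712))]
21 [203  29  54  20 630]
[0.5252 0.3492 0.075 ]
[(np.float64(0.0763), np.float64(-1.427)), (np.float64(0.0151), np.float64(-3.019)), (np.float64(0.077), np.float64(1.716)), (np.float64(0.0153), np.float64(0.073))]
[0.4722 0.4384 0.075 ]
[0.4998 0.2483 0.075 ]
[0.3725 0.4239 0.075 ]
[0.3996 0.2335 0.075 ]
```

The shaker origin is about (0.4458, 0.338) with yaw 0.144. I'll fetch tin A and put it in place_1.

>>> send_rows(increments=[{"gripper": -1,"linear": [0,-0.04,0],"delta_rot": [0,0,0.1]},{"gripper": -1,"linear": [0,-0.085,0],"delta_rot": [0,0,0.2]},{"gripper": -1,"linear": [0.01,-0.13,0],"delta_rot": [0,0,0.3]},{"gripper": -1,"linear": [0.02,-0.175,0],"delta_rot": [0,0,0.4]},{"gripper": -1,"linear": [0.03,-0.22,0],"delta_rot": [0,0,0.5]},{"gripper": -1,"linear": [0.04,-0.265,0],"delta_rot": [0,0,0.6]},{"gripper": -1,"linear": [0.05,-0.31,0],"delta_rot": [0,0,0.7]},{"gripper": -1,"linear": [0.06,-0.355,0],"delta_rot": [0,0,0.75]}])

```text
clock: 4.2
position: [0.409, -0.0248, 0.3226]
ee_rot: [0.001, 0.901, 0.433, 0.001]
contact_force: [0.5, 0.4, -0.0]
width: 0.0855
gripper_force: 0.0
```

>>> send_rows(increments=[{"gripper": -1,"linear": [0.02,-0.04,0],"delta_rot": [0,0,0]},{"gripper": -1,"linear": [0.04,-0.08,-0.01],"delta_rot": [0,0,0]},{"gripper": -1,"linear": [0.06,-0.12,-0.03],"delta_rot": [0,0,0]},{"gripper": -1,"linear": [0.08,-0.16,-0.05],"delta_rot": [0,0,0]},{"gripper": -1,"linear": [0.1,-0.2,-0.07],"delta_rot": [0,0,0]},{"gripper": -1,"linear": [0.12,-0.24,-0.09],"delta_rot": [0,0,0]},{"gripper": -1,"linear": [0.14,-0.275,-0.11],"delta_rot": [0,0,0]},{"gripper": -1,"linear": [0.14,-0.275,-0.13],"delta_rot": [0,0,0]}])

```text
clock: 5.0
position: [0.5513, -0.3037, 0.1906]
ee_rot: [0.003, 0.903, 0.43, 0.001]
contact_force: [-0.8, 1.4, -0.2]
width: 0.0853
gripper_force: 0.0
```

```bash
cat >> h.py <<'E'
def tins(names=("wrist","scene","side")):
    for n in names:
        im,K,W=cam(n); hsv=cv2.cvtColor(im,cv2.COLOR_BGR2HSV)
        m=((hsv[...,2]>(185 if n=="wrist" else 150))&(hsv[...,1]<40)).astype(np.uint8)
        N,l,s,c=cv2.connectedComponentsWithStats(m)
        for i in range(1,N):
            p=ray(*c[i],.04,K,W)
            if s[i,4]>60 and .35<p[0]<.65 and -.55<p[1]<-.22 and s[i,2]<140: print(n,s[i],p.round(4))
E
python3 - <<'E'
from h import *
s=get_state(); print(s["position"],s["ee_rot"],s["qpos"]); tins()
E
```

```text
[ 0.55125624 -0.30368745  0.19064206] [2.70689210e-03 9.02679006e-01 4.30305639e-01 5.84287319e-04] [-0.61307315  0.37796304  1.45357849 -0.00169805  1.30476088  0.06849894]
wrist [ 295  157   50   49 1832] [ 0.5553 -0.2997  0.04  ]
wrist [ 278  281   44   38 1172] [ 0.4439 -0.3992  0.04  ]
scene [372 201  33  21 197] [ 0.5413 -0.2941  0.04  ]
scene [406 226  19  19 215] [ 0.4212 -0.4017  0.04  ]
side [365 248  52  66 819] [ 0.6162 -0.3747  0.04  ]
side [338 259  33  28 463] [ 0.5484 -0.318   0.04  ]
side [288 284  36  39 575] [ 0.4368 -0.4125  0.04  ]
side [323 316  14  12  61] [ 0.4833 -0.4881  0.04  ]
side [331 323  18  13  83] [ 0.4966 -0.512   0.04  ]
```

>>> send_rows(increments=[{"gripper": -1,"linear": [0.004,0.004,-0.04],"delta_rot": [0,0,0]},{"gripper": -1,"linear": [0.004,0.004,-0.08],"delta_rot": [0,0,0]},{"gripper": -1,"linear": [0.004,0.004,-0.12],"delta_rot": [0,0,0]},{"gripper": -1,"linear": [0.004,0.004,-0.15],"delta_rot": [0,0,0]},{"gripper": -1,"linear": [0.004,0.004,-0.17],"delta_rot": [0,0,0]},{"gripper": -1,"linear": [0.004,0.004,-0.178],"delta_rot": [0,0,0]},{"gripper": -1,"linear": [0.004,0.004,-0.178],"delta_rot": [0,0,0]}])

```text
clock: 5.85
position: [0.5533, -0.2932, 0.0142]
ee_rot: [0.0, 0.902, 0.432, 0.0]
contact_force: [0.3, 0.7, 0.9]
width: 0.0854
gripper_force: 0.0
```

>>> send_rows(increments=[{"gripper": 0.2,"linear": [0,0,0],"delta_rot": [0,0,0]},{"gripper": 0.6,"linear": [0,0,0],"delta_rot": [0,0,0]},{"gripper": 1,"linear": [0,0,0],"delta_rot": [0,0,0]},{"gripper": 1,"linear": [0,0,0],"delta_rot": [0,0,0]},{"gripper": 1,"linear": [0,0,0],"delta_rot": [0,0,0]},{"gripper": 1,"linear": [0,0,0],"delta_rot": [0,0,0]},{"gripper": 1,"linear": [0,0,0],"delta_rot": [0,0,0]}], newtons=40)

```text
clock: 6.55
position: [0.5546, -0.2943, 0.0158]
ee_rot: [0.002, 0.902, 0.432, 0.001]
contact_force: [-0.1, 0.4, 5.8]
width: 0.0543
gripper_force: 41.1
```

Gripped. I'll lift, and check the tin's offset in hand from the wrist picture.

>>> send_rows(increments=[{"gripper": 1,"linear": [0,0,0.03],"delta_rot": [0,0,0]},{"gripper": 1,"linear": [0,0,0.07],"delta_rot": [0,0,0]},{"gripper": 1,"linear": [-0.02,0.02,0.11],"delta_rot": [0,0,-0.1]},{"gripper": 1,"linear": [-0.04,0.05,0.15],"delta_rot": [0,0,-0.2]},{"gripper": 1,"linear": [-0.06,0.09,0.18],"delta_rot": [0,0,-0.3]},{"gripper": 1,"linear": [-0.08,0.13,0.2],"delta_rot": [0,0,-0.4]},{"gripper": 1,"linear": [-0.1,0.17,0.22],"delta_rot": [0,0,-0.5]},{"gripper": 1,"linear": [-0.12,0.21,0.22],"delta_rot": [0,0,-0.6]}])

```text
clock: 7.35
position: [0.434, -0.0829, 0.2369]
ee_rot: [0.002, 0.99, 0.144, 0.004]
contact_force: [0.4, 0.7, -0.9]
width: 0.0538
gripper_force: 42.8
```

```bash
cat >> h.py <<'E'
def inhand(dz,fn):
    im,K,W=save("wrist",fn); s=get_state(); q=s["ee_rot"]; Rt=R.from_quat([q[1],q[2],q[3],q[0]]).as_matrix(); P=s["position"]
    hsv=cv2.cvtColor(im,cv2.COLOR_BGR2HSV); m=((hsv[...,2]>150)&(hsv[...,1]<40)).astype(np.uint8)
    u,v=proj([P+[0,0,dz]],K,W)[0]; print("expect",u,v)
    N,l,st,c=cv2.connectedComponentsWithStats(m)
    for i in range(1,N):
        if st[i,4]>300 and abs(c[i][0]-u)<80 and abs(c[i][1]-v)<90:
            x,y,w,h,_=st[i]; p=ray(x+w/2,y+h/2,P[2]+dz,K,W); print(st[i],"tool offs mm",(Rt.T@(p-P)*1e3).round(1))
E
python3 - <<'E'
from h import *
s=get_state(); print(s["position"],s["width"],s["gripper_force"]); inhand(.024,"pics/w4.png")
im=cv2.imread("pics/w4.png"); cv2.imwrite("pics/w4c.png",im[120:400,160:480])
E
```

```text
[ 0.43395239 -0.08287483  0.23687838] 0.05383593657375453 42.765238881111145
expect 298.281359266453 272.4202526768799
[ 266  220  110  100 8096] tool offs mm [  1.3  10.8 -24.1]
```

View pics/w4c.png

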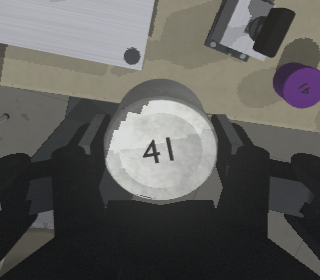

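The picture shows the lid's centre on the tool's centre line within about 1 mm. On to place_1.

>>> send_rows(increments=[{"gripper": 1,"linear": [0,0.04,0],"delta_rot": [0,0,-0.05]},{"gripper": 1,"linear": [0,0.085,0],"delta_rot": [0,0,-0.1]},{"gripper": 1,"linear": [0.01,0.13,0],"delta_rot": [0,0,-0.15]},{"gripper": 1,"linear": [0.01,0.175,0],"delta_rot": [0,0,-0.15]},{"gripper": 1,"linear": [0.02,0.22,0],"delta_rot": [0,0,-0.15]},{"gripper": 1,"linear": [0.02,0.265,0],"delta_rot": [0,0,-0.15]},{"gripper": 1,"linear": [0.03,0.31,0],"delta_rot": [0,0,-0.15]},{"gripper": 1,"linear": [0.03,0.35,0],"delta_rot": [0,0,-0.15]}])

```text
clock: 8.2
position: [0.4639, 0.2688, 0.234]
ee_rot: [-0.0, 0.997, 0.072, 0.001]
contact_force: [0.9, 0.2, -1.5]
width: 0.0543
gripper_force: 43.0
```

>>> send_rows(increments=[{"gripper": 1,"linear": [0.005,0.04,0],"delta_rot": [0,0,0]},{"gripper": 1,"linear": [0.005,0.08,0],"delta_rot": [0,0,0]},{"gripper": 1,"linear": [0.005,0.11,0],"delta_rot": [0,0,0]},{"gripper": 1,"linear": [0.005,0.12,0],"delta_rot": [0,0,0]},{"gripper": 1,"linear": [0.005,0.12,-0.02],"delta_rot": [0,0,0]},{"gripper": 1,"linear": [0.005,0.12,-0.04],"delta_rot": [0,0,0]},{"gripper": 1,"linear": [0.005,0.12,-0.06],"delta_rot": [0,0,0]},{"gripper": 1,"linear": [0.005,0.12,-0.06],"delta_rot": [0,0,0]}])

```text
clock: 9.0
position: [0.4663, 0.3845, 0.1709]
ee_rot: [0.002, 0.997, 0.072, -0.003]
contact_force: [-0.0, 0.5, -1.3]
width: 0.0545
gripper_force: 43.0
```

>>> send_rows(increments=[{"gripper": 1,"linear": [0,0,0],"delta_rot": [0,0,0]},{"gripper": 1,"linear": [0,0,0],"delta_rot": [0,0,0]},{"gripper": 1,"linear": [0,0,0],"delta_rot": [0,0,0]}])

```text
clock: 9.3
position: [0.4689, 0.3868, 0.1748]
ee_rot: [-0.001, 0.997, 0.072, 0.001]
contact_force: [-0.2, 0.4, -1.3]
width: 0.0543
gripper_force: 43.0
```

>>> send_rows(increments=[{"gripper": 1,"linear": [0,0,-0.03],"delta_rot": [0,0,0]},{"gripper": 1,"linear": [0,0,-0.055],"delta_rot": [0,0,0]},{"gripper": 1,"linear": [0,0,-0.07],"delta_rot": [0,0,0]},{"gripper": 1,"linear": [0,0,-0.077],"delta_rot": [0,0,0]},{"gripper": 1,"linear": [0,0,-0.081],"delta_rot": [0,0,0]},{"gripper": 1,"linear": [0,0,-0.084],"delta_rot": [0,0,0]},{"gripper": 1,"linear": [0,0,-0.084],"delta_rot": [0,0,0]},{"gripper": 1,"linear": [0,0,-0.084],"delta_rot": [0,0,0]}])

```text
clock: 10.1
position: [0.4709, 0.3869, 0.0931]
ee_rot: [-0.001, 0.997, 0.072, 0.003]
contact_force: [1.6, -2.1, 8.4]
width: 0.054
gripper_force: 44.1
```

>>> send_rows(increments=[{"gripper": 0,"linear": [0,0,0],"delta_rot": [0,0,0]},{"gripper": -0.5,"linear": [0,0,0],"delta_rot": [0,0,0]},{"gripper": -0.9,"linear": [0,0,0],"delta_rot": [0,0,0]},{"gripper": -0.9,"linear": [0,0,0],"delta_rot": [0,0,0]},{"gripper": -0.9,"linear": [0,0,0.03],"delta_rot": [0,0,0]},{"gripper": -1,"linear": [0,0,0.07],"delta_rot": [0,0,0]},{"gripper": -1,"linear": [-0.03,0,0.11],"delta_rot": [0,0,0]},{"gripper": -1,"linear": [-0.06,0,0.15],"delta_rot": [0,0,0]}])

```text
clock: 10.9
position: [0.4077, 0.3865, 0.2402]
ee_rot: [0.0, 0.997, 0.071, -0.0]
contact_force: [1.1, 0.2, 0.8]
width: 0.0857
gripper_force: 0.0
```

>>> send_rows(increments=[{"gripper": -1,"linear": [-0.02,-0.02,0.02],"delta_rot": [0,0,0]},{"gripper": -1,"linear": [-0.03,-0.03,0.04],"delta_rot": [0,0,0]},{"gripper": -1,"linear": [-0.03,-0.03,0.04],"delta_rot": [0,0,0]},{"gripper": -1,"linear": [-0.03,-0.03,0.04],"delta_rot": [0,0,0]}])

```text
clock: 11.3
position: [0.3784, 0.3569, 0.2792]
ee_rot: [-0.0, 0.997, 0.072, 0.001]
contact_force: [0.1, 0.3, -0.6]
width: 0.085
gripper_force: 0.0
```

Run:
```python
from h import *
im,K,W=save("wrist","pics/w5.png"); print(get_state()["position"])
u,v=proj([[.4695,.3869,.115]],K,W)[0]; print(u,v)
x0=int(max(0,u-130));y0=int(max(0,v-90)); cv2.imwrite("pics/w5c.png",cv2.resize(im[y0:y0+190,x0:x0+260],None,fx=2.5,fy=2.5)); print(x0,y0)
tins(("scene","side"))
```

```text
[0.37836167 0.35680387 0.27828242]
302.7269570119393 95.53929788570788
172 5
scene [406 226  19  19 210] [ 0.4216 -0.4015  0.04  ]
side [ 353  248   62   66 1062] [ 0.6052 -0.3685  0.04  ]
side [286 287  39  41 597] [ 0.4361 -0.4149  0.04  ]
side [398 307  37  25 216] [ 0.6383 -0.4923  0.04  ]
side [319 325  32  16 160] [ 0.4873 -0.5133  0.04  ]
```

View pics/w5c.png

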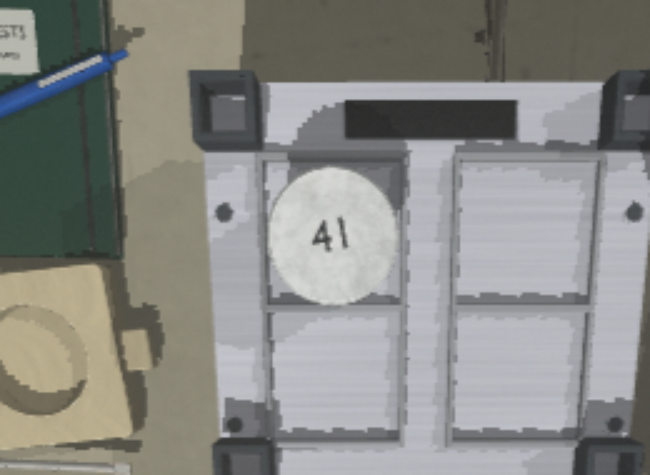

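The tin is in place_1 but about 4–5 mm off centre towards the robot, touching the front fence. I'll regrip it and centre it.

>>> send_rows(increments=[{"gripper": -1,"linear": [0.04,0.014,0],"delta_rot": [0,0,0]},{"gripper": -1,"linear": [0.08,0.028,-0.02],"delta_rot": [0,0,0]},{"gripper": -1,"linear": [0.087,0.029,-0.06],"delta_rot": [0,0,0]},{"gripper": -1,"linear": [0.087,0.029,-0.1],"delta_rot": [0,0,0]},{"gripper": -1,"linear": [0.087,0.029,-0.14],"delta_rot": [0,0,0]},{"gripper": -1,"linear": [0.087,0.029,-0.17],"delta_rot": [0,0,0]},{"gripper": -1,"linear": [0.087,0.029,-0.185],"delta_rot": [0,0,0]},{"gripper": -1,"linear": [0.087,0.029,-0.185],"delta_rot": [0,0,0]}])

```text
clock: 12.25
position: [0.4632, 0.3842, 0.0897]
ee_rot: [0.002, 0.997, 0.072, -0.004]
contact_force: [0.4, 0.2, 1.4]
width: 0.0851
gripper_force: 0.0
```

>>> send_rows(increments=[{"gripper": 0,"linear": [0,0,0],"delta_rot": [0,0,0]},{"gripper": 0.5,"linear": [0,0,0],"delta_rot": [0,0,0]},{"gripper": 1,"linear": [0,0,0],"delta_rot": [0,0,0]},{"gripper": 1,"linear": [0,0,0],"delta_rot": [0,0,0]},{"gripper": 1,"linear": [0,0,0],"delta_rot": [0,0,0]},{"gripper": 1,"linear": [0,0,0.004],"delta_rot": [0,0,0]},{"gripper": 1,"linear": [0,0,0.012],"delta_rot": [0,0,0]},{"gripper": 1,"linear": [0,0,0.012],"delta_rot": [0,0,0]}])

```text
clock: 13.05
position: [0.4654, 0.3858, 0.1074]
ee_rot: [-0.0, 0.997, 0.072, 0.001]
contact_force: [0.4, 0.3, -0.5]
width: 0.0544
gripper_force: 42.4
```

Run:
```python
from h import *
s=get_state(); print(s["position"],s["width"],s["contact_force"]); z=s["position"][2]
inhand(.0255,"pics/w6.png")
im,K,W=load("pics/w6.png"); print(proj([[.4695,.3869,.081]],K,W))
cv2.imwrite("pics/w6c.png",cv2.resize(im[100:340,160:480],None,fx=2.4,fy=2.4))
```

```text
[0.4653663  0.38580294 0.10741993] 0.054415132690647586 [ 0.43559824  0.34029073 -0.50762798]
expect 317.0698276943288 268.3306698529112
[ 367  157   46   87 1835] tool offs mm [ 33.2  32.2 -25.5]
[ 224  170   41   87 2508] tool offs mm [ 27.2 -32.3 -25.5]
[269 182  18  50 483] tool offs mm [ 30.2 -17.2 -25.5]
[  269   210   113   117 10209] tool offs mm [ -0.1   4.  -25.5]
[[317.0456912  222.20432764]]
```

View pics/w6c.png

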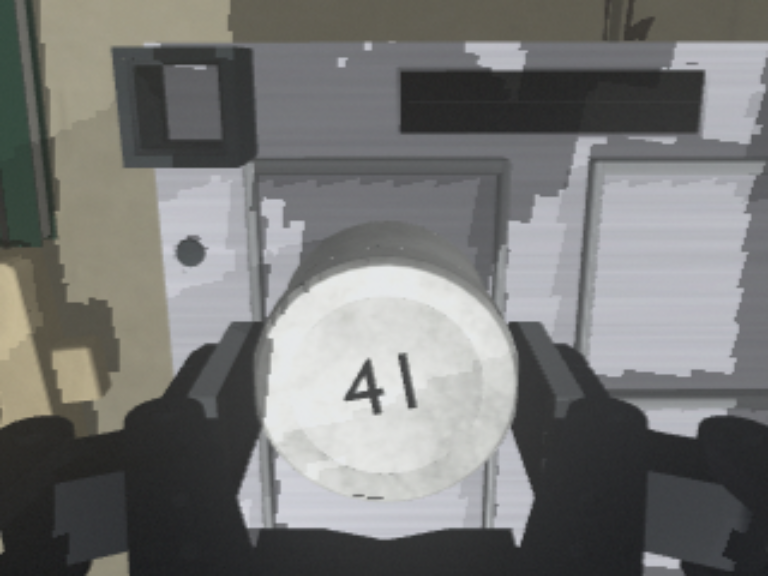

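Run:
```python
from h import *
im,K,W=load("pics/w6.png"); P=np.array([.4654,.3858,.1074]); a=.144; ex=np.array([np.cos(a),np.sin(a)]);ey=np.array([-np.sin(a),np.cos(a)])
o=np.array([.4458,.338])
def f(u,v,z,n):
    p=ray(160+u/2.4,100+v/2.4,z,K,W)[:2]; print(n,"shaker x,y",(ex@(p-o)*1e3).round(1),(ey@(p-o)*1e3).round(1))
print("TCP",(ex@(P[:2]-o)*1e3).round(1),(ey@(P[:2]-o)*1e3).round(1))
f(385,222,.0905,"body bottom far (27 from c)")
f(387,262,.1305,"lid far (28)"); f(387,500,.1305,"lid near(-28)"); f(258,380,.1305,"lid left");f(518,380,.1305,"lid right")
f(380,176,.075,"far fence inner base (62)"); f(380,160,.081,"far fence top outer (64?)")
f(400,133,.075,"slot near-left (72,39)");f(705,70,.075,"slot far-right (88,-39)")
f(273,340,.081,"cell left fence inner top (y 76.5)");f(488,520,.081,"cell right inner top (13.5)")
```

```text
TCP 26.3 44.5
body bottom far (27 from c) shaker x,y 52.5 42.8
lid far (28) shaker x,y 54.5 42.4
lid near(-28) shaker x,y 2.6 42.4
lid left shaker x,y 30.1 67.9
lid right shaker x,y 30.1 16.5
far fence inner base (62) shaker x,y 61.4 44.1
far fence top outer (64?) shaker x,y 66.5 44.1
slot near-left (72,39) shaker x,y 72.7 38.9
slot far-right (88,-39) shaker x,y 88.6 -38.9
cell left fence inner top (y 76.5) shaker x,y 16.9 73.6
cell right inner top (13.5) shaker x,y -41.0 12.2
```

The in-hand tin is about 4.5 mm short of the cell centre along x, and y is good. I'll shift it, lower it and release.

>>> send_rows(increments=[{"gripper": 1,"linear": [0.0045,0.001,0],"delta_rot": [0,0,0]},{"gripper": 1,"linear": [0.0045,0.001,0],"delta_rot": [0,0,0]},{"gripper": 1,"linear": [0.0045,0.001,-0.006],"delta_rot": [0,0,0]},{"gripper": 1,"linear": [0.0045,0.001,-0.01],"delta_rot": [0,0,0]},{"gripper": 1,"linear": [0.0045,0.001,-0.0125],"delta_rot": [0,0,0]},{"gripper": 1,"linear": [0.0045,0.001,-0.0125],"delta_rot": [0,0,0]},{"gripper": 1,"linear": [0.0045,0.001,-0.0125],"delta_rot": [0,0,0]}])

```text
clock: 13.8
position: [0.4692, 0.3863, 0.0956]
ee_rot: [0.0, 0.997, 0.072, 0.0]
contact_force: [-4.2, -3.8, 11.5]
width: 0.054
gripper_force: 43.5
```

>>> send_rows(increments=[{"gripper": 0,"linear": [0,0,0],"delta_rot": [0,0,0]},{"gripper": -0.5,"linear": [0,0,0],"delta_rot": [0,0,0]},{"gripper": -0.9,"linear": [0,0,0],"delta_rot": [0,0,0]},{"gripper": -0.9,"linear": [0,0,0],"delta_rot": [0,0,0]},{"gripper": -0.9,"linear": [0,0,0.04],"delta_rot": [0,0,0]},{"gripper": -1,"linear": [-0.02,-0.01,0.08],"delta_rot": [0,0,0]},{"gripper": -1,"linear": [-0.05,-0.02,0.12],"delta_rot": [0,0,0]},{"gripper": -1,"linear": [-0.08,-0.03,0.16],"delta_rot": [0,0,0]}])

```text
clock: 14.6
position: [0.39, 0.3565, 0.253]
ee_rot: [0.0, 0.997, 0.072, -0.001]
contact_force: [0.6, 0.7, 0.8]
width: 0.0856
gripper_force: 0.0
```

>>> send_rows(increments=[{"gripper": -1,"linear": [-0.01,0,0.02],"delta_rot": [0,0,0]},{"gripper": -1,"linear": [-0.01,0,0.03],"delta_rot": [0,0,0]},{"gripper": -1,"linear": [-0.01,0,0.03],"delta_rot": [0,0,0]},{"gripper": -1,"linear": [-0.01,0,0.03],"delta_rot": [0,0,0]}])

```text
clock: 15.0
position: [0.3812, 0.3568, 0.2808]
ee_rot: [0.001, 0.997, 0.072, -0.001]
contact_force: [0.4, 0.5, -0.5]
width: 0.0852
gripper_force: 0.0
```

```bash
cat >> h.py <<'E'
def lids(o=(.4458,.338),a=.144,fn="pics/l.png"):
    im,K,W=save("wrist",fn); e=np.array([[np.cos(a),np.sin(a)],[-np.sin(a),np.cos(a)]])
    g=cv2.GaussianBlur(cv2.cvtColor(im,cv2.COLOR_BGR2GRAY),(3,3),0)
    r=277*.028/(W[2,3]-.115)*1.02
    C=cv2.HoughCircles(g,cv2.HOUGH_GRADIENT,1,20,param1=80,param2=14,minRadius=int(r*.9),maxRadius=int(r*1.12))
    for u,v,rr in C[0][:6]: print((u,v,rr),"shaker mm",(e@(ray(u,v,.115,K,W)[:2]-o)*1e3).round(1))
E
python3 - <<'E'
from h import *
print(get_state()["position"]); lids(fn="pics/w7.png")
E
```

```text
[0.38115171 0.35680725 0.28076065]
(np.float32(303.5), np.float32(98.5), np.float32(27.4)) shaker mm [29.9 43.5]
(np.float32(97.5), np.float32(127.5), np.float32(27.4)) shaker mm [  0.8 265.5]
(np.float32(34.5), np.float32(110.5), np.float32(24.0)) shaker mm [ 18.3 328.4]
(np.float32(186.5), np.float32(147.5), np.float32(23.5)) shaker mm [-20.6 172.6]
```

Tin A is seated at (29.9, 43.5) mm against a target of (30.5, 45). Now tin B.

>>> send_rows(increments=[{"gripper": -1,"linear": [0.01,-0.045,0],"delta_rot": [0,0,0]},{"gripper": -1,"linear": [0.02,-0.09,0],"delta_rot": [0,0,0]},{"gripper": -1,"linear": [0.02,-0.135,0],"delta_rot": [0,0,0]},{"gripper": -1,"linear": [0.02,-0.18,0],"delta_rot": [0,0,0]},{"gripper": -1,"linear": [0.03,-0.225,0],"delta_rot": [0,0,0]},{"gripper": -1,"linear": [0.03,-0.27,0],"delta_rot": [0,0,0]},{"gripper": -1,"linear": [0.03,-0.315,0],"delta_rot": [0,0,0]},{"gripper": -1,"linear": [0.03,-0.36,0],"delta_rot": [0,0,0]}])

```text
clock: 15.85
position: [0.4104, -0.0051, 0.2806]
ee_rot: [-0.0, 0.997, 0.072, -0.002]
contact_force: [0.9, -0.1, -0.2]
width: 0.0852
gripper_force: 0.0
```

>>> send_rows(increments=[{"gripper": -1,"linear": [0.01,-0.045,0],"delta_rot": [0,0,0]},{"gripper": -1,"linear": [0.02,-0.09,0],"delta_rot": [0,0,0]},{"gripper": -1,"linear": [0.02,-0.135,0],"delta_rot": [0,0,0]},{"gripper": -1,"linear": [0.02,-0.18,0],"delta_rot": [0,0,0]},{"gripper": -1,"linear": [0.03,-0.225,0],"delta_rot": [0,0,0]},{"gripper": -1,"linear": [0.03,-0.27,0],"delta_rot": [0,0,0]},{"gripper": -1,"linear": [0.03,-0.315,-0.03],"delta_rot": [0,0,0]},{"gripper": -1,"linear": [0.03,-0.36,-0.06],"delta_rot": [0,0,0]}])

```text
clock: 16.65
position: [0.4406, -0.3588, 0.2246]
ee_rot: [-0.0, 0.997, 0.071, -0.0]
contact_force: [-0.6, 0.2, 0.0]
width: 0.0857
gripper_force: 0.0
```

>>> send_rows(increments=[{"gripper": -1,"linear": [0,-0.038,-0.03],"delta_rot": [0,0,0]},{"gripper": -1,"linear": [0,-0.038,-0.03],"delta_rot": [0,0,0]},{"gripper": -1,"linear": [0,-0.038,-0.03],"delta_rot": [0,0,0]},{"gripper": -1,"linear": [0,-0.038,-0.03],"delta_rot": [0,0,0]}])

```text
clock: 17.05
position: [0.4409, -0.3936, 0.1965]
ee_rot: [-0.001, 0.997, 0.072, -0.0]
contact_force: [1.0, -0.2, 0.3]
width: 0.0855
gripper_force: 0.0
```

Run:
```python
from h import *
s=get_state(); print(s["position"],s["clock"]); tins(("wrist",))
```

```text
[ 0.44089112 -0.39359776  0.1964945 ] 17.05
wrist [ 301  161   48   47 1644] [ 0.4438 -0.3996  0.04  ]
```

>>> send_rows(increments=[{"gripper": -1,"linear": [0.003,-0.006,-0.04],"delta_rot": [0,0,0]},{"gripper": -1,"linear": [0.003,-0.006,-0.08],"delta_rot": [0,0,0]},{"gripper": -1,"linear": [0.003,-0.006,-0.12],"delta_rot": [0,0,0]},{"gripper": -1,"linear": [0.003,-0.006,-0.15],"delta_rot": [0,0,0]},{"gripper": -1,"linear": [0.003,-0.006,-0.17],"delta_rot": [0,0,0]},{"gripper": -1,"linear": [0.003,-0.006,-0.178],"delta_rot": [0,0,0]},{"gripper": -1,"linear": [0.003,-0.006,-0.178],"delta_rot": [0,0,0]},{"gripper": -1,"linear": [0.003,-0.006,-0.178],"delta_rot": [0,0,0]}])

```text
clock: 17.9
position: [0.4448, -0.4007, 0.0204]
ee_rot: [0.001, 0.997, 0.072, 0.001]
contact_force: [-0.0, -0.6, 0.7]
width: 0.0852
gripper_force: 0.0
```

>>> send_rows(increments=[{"gripper": 0.2,"linear": [0,0,0],"delta_rot": [0,0,0]},{"gripper": 0.6,"linear": [0,0,0],"delta_rot": [0,0,0]},{"gripper": 1,"linear": [0,0,0],"delta_rot": [0,0,0]},{"gripper": 1,"linear": [0,0,0],"delta_rot": [0,0,0]},{"gripper": 1,"linear": [0,0,0],"delta_rot": [0,0,0]},{"gripper": 1,"linear": [0,0,0],"delta_rot": [0,0,0]}])

```text
clock: 18.5
position: [0.4443, -0.4008, 0.0205]
ee_rot: [0.001, 0.997, 0.072, 0.001]
contact_force: [-0.1, 1.8, 5.6]
width: 0.0542
gripper_force: 41.1
```

>>> send_rows(increments=[{"gripper": 1,"linear": [0,0,0.03],"delta_rot": [0,0,0]},{"gripper": 1,"linear": [0,0,0.07],"delta_rot": [0,0,0]},{"gripper": 1,"linear": [0,0,0.12],"delta_rot": [0,0,0]},{"gripper": 1,"linear": [-0.005,0.02,0.16],"delta_rot": [0,0,0]},{"gripper": 1,"linear": [-0.01,0.05,0.19],"delta_rot": [0,0,0]},{"gripper": 1,"linear": [-0.015,0.09,0.21],"delta_rot": [0,0,0]},{"gripper": 1,"linear": [-0.015,0.135,0.22],"delta_rot": [0,0,0]},{"gripper": 1,"linear": [-0.02,0.18,0.22],"delta_rot": [0,0,0]}])

```text
clock: 19.3
position: [0.4246, -0.2196, 0.2412]
ee_rot: [0.002, 0.997, 0.071, 0.002]
contact_force: [0.5, 0.2, -0.4]
width: 0.0539
gripper_force: 42.5
```

>>> send_rows(increments=[{"gripper": 1,"linear": [0,0.045,0],"delta_rot": [0,0,0]},{"gripper": 1,"linear": [0,0.09,0],"delta_rot": [0,0,0]},{"gripper": 1,"linear": [0,0.135,0],"delta_rot": [0,0,0]},{"gripper": 1,"linear": [0,0.18,0],"delta_rot": [0,0,0]},{"gripper": 1,"linear": [0,0.225,0],"delta_rot": [0,0,0]},{"gripper": 1,"linear": [0,0.27,0],"delta_rot": [0,0,0]},{"gripper": 1,"linear": [0,0.315,0],"delta_rot": [0,0,0]},{"gripper": 1,"linear": [-0.005,0.36,0],"delta_rot": [0,0,0]}])

```text
clock: 20.1
position: [0.4189, 0.1415, 0.2394]
ee_rot: [0.0, 0.997, 0.072, 0.001]
contact_force: [0.4, 0.8, -0.4]
width: 0.0541
gripper_force: 42.5
```

>>> send_rows(increments=[{"gripper": 1,"linear": [-0.003,0.045,0],"delta_rot": [0,0,0]},{"gripper": 1,"linear": [-0.003,0.09,0],"delta_rot": [0,0,0]},{"gripper": 1,"linear": [-0.003,0.13,0],"delta_rot": [0,0,0]},{"gripper": 1,"linear": [-0.003,0.15,-0.01],"delta_rot": [0,0,0]},{"gripper": 1,"linear": [-0.003,0.15,-0.04],"delta_rot": [0,0,0]},{"gripper": 1,"linear": [-0.003,0.15,-0.08],"delta_rot": [0,0,0]},{"gripper": 1,"linear": [-0.003,0.15,-0.1],"delta_rot": [0,0,0]},{"gripper": 1,"linear": [-0.003,0.15,-0.1],"delta_rot": [0,0,0]}])

```text
clock: 20.9
position: [0.4134, 0.2886, 0.1362]
ee_rot: [0.001, 0.997, 0.072, -0.003]
contact_force: [-0.8, 0.9, -0.4]
width: 0.0539
gripper_force: 42.5
```

>>> send_rows(increments=[{"gripper": 1,"linear": [0,0,0],"delta_rot": [0,0,0]},{"gripper": 1,"linear": [0,0,0],"delta_rot": [0,0,0]},{"gripper": 1,"linear": [0,0,0],"delta_rot": [0,0,0]}])

```text
clock: 21.2
position: [0.4169, 0.2902, 0.1405]
ee_rot: [-0.001, 0.997, 0.072, 0.002]
contact_force: [0.7, 1.6, 0.2]
width: 0.0541
gripper_force: 42.5
```

>>> send_rows(increments=[{"gripper": 1,"linear": [0,-0.001,-0.02],"delta_rot": [0,0,0]},{"gripper": 1,"linear": [0,-0.001,-0.032],"delta_rot": [0,0,0]},{"gripper": 1,"linear": [0,-0.001,-0.039],"delta_rot": [0,0,0]},{"gripper": 1,"linear": [0,-0.001,-0.043],"delta_rot": [0,0,0]},{"gripper": 1,"linear": [0,-0.001,-0.045],"delta_rot": [0,0,0]},{"gripper": 1,"linear": [0,-0.001,-0.046],"delta_rot": [0,0,0]},{"gripper": 1,"linear": [0,-0.001,-0.046],"delta_rot": [0,0,0]}])

```text
clock: 21.9
position: [0.4156, 0.2887, 0.0954]
ee_rot: [0.0, 0.997, 0.072, 0.0]
contact_force: [-4.6, -2.1, 16.1]
width: 0.0542
gripper_force: 44.0
```

>>> send_rows(increments=[{"gripper": 0,"linear": [0,0,0],"delta_rot": [0,0,0]},{"gripper": -0.5,"linear": [0,0,0],"delta_rot": [0,0,0]},{"gripper": -0.9,"linear": [0,0,0],"delta_rot": [0,0,0]},{"gripper": -0.9,"linear": [0,0,0],"delta_rot": [0,0,0]},{"gripper": -0.9,"linear": [0,0,0.04],"delta_rot": [0,0,0]},{"gripper": -1,"linear": [-0.01,0.01,0.08],"delta_rot": [0,0,0]},{"gripper": -1,"linear": [-0.02,0.03,0.12],"delta_rot": [0,0,0]},{"gripper": -1,"linear": [-0.03,0.05,0.16],"delta_rot": [0,0,0]}])

```text
clock: 22.7
position: [0.3854, 0.339, 0.2542]
ee_rot: [0.0, 0.997, 0.071, -0.0]
contact_force: [0.8, 0.7, 0.3]
width: 0.0849
gripper_force: 0.0
```

>>> send_rows(increments=[{"gripper": -1,"linear": [-0.01,0,0.03],"delta_rot": [0,0,0]},{"gripper": -1,"linear": [-0.01,0,0.04],"delta_rot": [0,0,0]},{"gripper": -1,"linear": [-0.01,0,0.04],"delta_rot": [0,0,0]},{"gripper": -1,"linear": [-0.01,0,0.04],"delta_rot": [0,0,0]}])

```text
clock: 23.1
position: [0.3756, 0.3381, 0.2911]
ee_rot: [0.001, 0.997, 0.072, -0.001]
contact_force: [-1.1, 0.6, -0.5]
width: 0.0855
gripper_force: 0.0
```

Run:
```python
from h import *
print(get_state()["position"]); lids(fn="pics/w8.png"); tins(("side",))
```

```text
[0.37558291 0.33805032 0.29108894]
(np.float32(287.5), np.float32(89.5), np.float32(25.2)) shaker mm [31.6 43.3]
(np.float32(26.5), np.float32(106.5), np.float32(24.1)) shaker mm [ 14.6 328.1]
(np.float32(367.5), np.float32(155.5), np.float32(23.0)) shaker mm [-39.  -45.8]
(np.float32(80.5), np.float32(128.5), np.float32(25.2)) shaker mm [ -8.7 274.7]
(np.float32(177.5), np.float32(141.5), np.float32(23.4)) shaker mm [-23.  168.9]
side [400 291  10  20  69] [ 0.631  -0.4381  0.04  ]
side [288 313  24  15 108] [ 0.4303 -0.4746  0.04  ]
side [324 313  14  14  64] [ 0.484  -0.4796  0.04  ]
side [398 318  30  13 113] [ 0.6229 -0.5103  0.04  ]
side [321 321  26  24 138] [ 0.4852 -0.5184  0.04  ]
```

Both tins are seated, at (31.6, 43.3) and (−39, −45.8) mm. Next I turn a quarter and look over the top frame.

>>> send_rows(increments=[{"gripper": -1,"linear": [0,-0.02,0.02],"delta_rot": [0,0,0.14]},{"gripper": -1,"linear": [0,-0.05,0.03],"delta_rot": [0,0,0.28]},{"gripper": -1,"linear": [0.01,-0.08,0.03],"delta_rot": [0,0,0.42]},{"gripper": -1,"linear": [0.02,-0.11,0.03],"delta_rot": [0,0,0.56]},{"gripper": -1,"linear": [0.03,-0.14,0.03],"delta_rot": [0,0,0.7]},{"gripper": -1,"linear": [0.05,-0.17,0.03],"delta_rot": [0,0,0.84]},{"gripper": -1,"linear": [0.07,-0.2,0.03],"delta_rot": [0,0,0.98]},{"gripper": -1,"linear": [0.09,-0.23,0.03],"delta_rot": [0,0,1.12]}])

```text
clock: 24.0
position: [0.466, 0.107, 0.3212]
ee_rot: [-0.001, 0.805, 0.593, -0.001]
contact_force: [-0.4, 0.4, 0.2]
width: 0.0856
gripper_force: 0.0
```

>>> send_rows(increments=[{"gripper": -1,"linear": [0.02,-0.03,0],"delta_rot": [0,0,0.13]},{"gripper": -1,"linear": [0.035,-0.06,0],"delta_rot": [0,0,0.26]},{"gripper": -1,"linear": [0.037,-0.075,0],"delta_rot": [0,0,0.395]},{"gripper": -1,"linear": [0.037,-0.075,0],"delta_rot": [0,0,0.395]},{"gripper": -1,"linear": [0.037,-0.075,0],"delta_rot": [0,0,0.395]},{"gripper": -1,"linear": [0.037,-0.075,0],"delta_rot": [0,0,0.395]}])

```text
clock: 24.6
position: [0.5022, 0.0346, 0.3223]
ee_rot: [-0.001, 0.676, 0.737, -0.0]
contact_force: [-0.6, 0.2, -0.9]
width: 0.0855
gripper_force: 0.0
```

Run:
```python
from h import *
s=get_state(); print(s["position"],s["ee_rot"]); im,K,W=save("wrist","pics/w9.png")
p=np.array([.5025,.0457]);a=.0877;Rm=np.array([[np.cos(a),-np.sin(a)],[np.sin(a),np.cos(a)]])
big=cv2.resize(im,None,fx=2,fy=2,interpolation=cv2.INTER_CUBIC)
def rect(x,y,w,h,z,c):
    pts=np.array([(x+i*w/2,y+j*h/2) for i,j in [(1,1),(1,-1),(-1,-1),(-1,1)]])@Rm.T+p
    q=proj(np.c_[pts,np.full(4,z)],K,W)*2+.5; cv2.polylines(big,[np.round(q).astype(int)],True,c,1); return q
rect(0,0,.19,.208,.05,(0,0,255)); rect(.08,0,.016,.078,.05,(0,255,255)); rect(0,0,.014,.1,.098,(0,255,0))
q=proj([[*p,.075]],K,W)[0]*2; x0,y0=int(max(0,q[0]-400)),int(max(0,q[1]-300)); x0=min(x0,480);y0=min(y0,200);print(q,x0,y0)
cv2.imwrite("pics/w9c.png",big[y0:y0+600,x0:x0+800])
```

```text
[0.50223042 0.0345983  0.32225858] [-6.98036555e-04  6.75775754e-01  7.37106932e-01 -1.16874784e-04]
[644.11474143 327.66666613] 244 27
```

View pics/w9c.png

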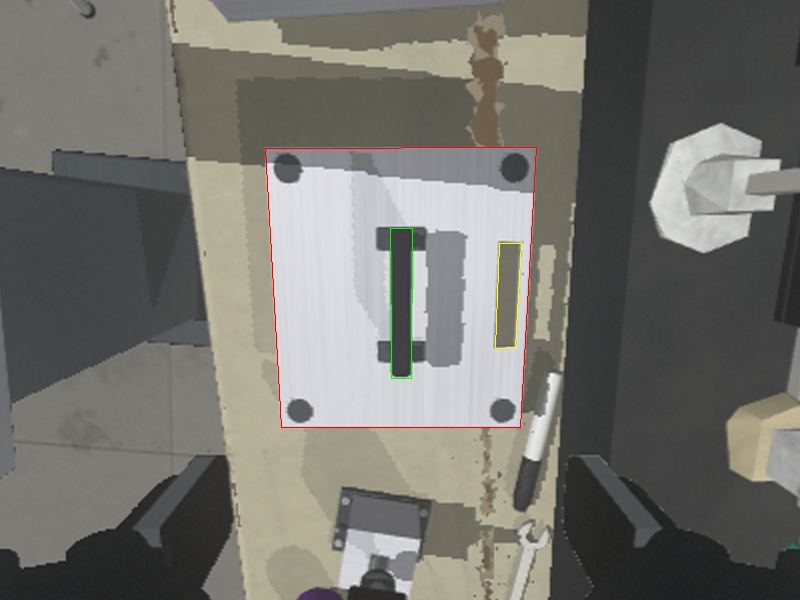

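The overlay fits the frame at (0.5025, 0.0457) with yaw 0.088, and the handle is at crop (401,303). Gripping the handle.

>>> send_rows(increments=[{"gripper": -1,"linear": [0,0.011,-0.04],"delta_rot": [0,0,0]},{"gripper": -1,"linear": [0,0.011,-0.08],"delta_rot": [0,0,0]},{"gripper": -1,"linear": [0,0.011,-0.12],"delta_rot": [0,0,0]},{"gripper": -1,"linear": [0,0.011,-0.16],"delta_rot": [0,0,0]},{"gripper": -1,"linear": [0,0.011,-0.2],"delta_rot": [0,0,0]},{"gripper": -1,"linear": [0,0.011,-0.23],"delta_rot": [0,0,0]},{"gripper": -1,"linear": [0,0.011,-0.25],"delta_rot": [0,0,0]},{"gripper": -1,"linear": [0,0.011,-0.253],"delta_rot": [0,0,0]}])

```text
clock: 25.45
position: [0.5004, 0.0458, 0.0676]
ee_rot: [-0.002, 0.675, 0.738, -0.002]
contact_force: [-0.5, 0.2, 0.9]
width: 0.0852
gripper_force: 0.0
```

>>> send_rows(increments=[{"gripper": 0,"linear": [0,0,0],"delta_rot": [0,0,0]},{"gripper": 0.3,"linear": [0,0,0],"delta_rot": [0,0,0]},{"gripper": 0.6,"linear": [0,0,0],"delta_rot": [0,0,0]},{"gripper": 1,"linear": [0,0,0],"delta_rot": [0,0,0]},{"gripper": 1,"linear": [0,0,0],"delta_rot": [0,0,0]},{"gripper": 1,"linear": [0,0,0],"delta_rot": [0,0,0]},{"gripper": 1,"linear": [0,0,0],"delta_rot": [0,0,0]},{"gripper": 1,"linear": [0,0,0],"delta_rot": [0,0,0]}], newtons=80)

```text
clock: 26.25
position: [0.5033, 0.0447, 0.0708]
ee_rot: [0.001, 0.675, 0.737, 0.001]
contact_force: [-0.8, 0.6, 5.6]
width: 0.0125
gripper_force: 78.4
```

>>> send_rows(increments=[{"gripper": 1,"linear": [0,0,0.02],"delta_rot": [0,0,0]},{"gripper": 1,"linear": [0,0,0.05],"delta_rot": [0,0,0]},{"gripper": 1,"linear": [0,0,0.08],"delta_rot": [0,0,0]},{"gripper": 1,"linear": [0,0,0.11],"delta_rot": [0,0,0]},{"gripper": 1,"linear": [0,0,0.14],"delta_rot": [0,0,0]},{"gripper": 1,"linear": [0,0,0.17],"delta_rot": [0,0,0]},{"gripper": 1,"linear": [-0.01,0.03,0.18],"delta_rot": [0,0,0.02]},{"gripper": 1,"linear": [-0.02,0.06,0.18],"delta_rot": [0,0,0.04]}])

```text
clock: 27.05
position: [0.483, 0.1049, 0.2505]
ee_rot: [0.0, 0.661, 0.75, 0.001]
contact_force: [0.5, 0.3, -7.5]
width: 0.0124
gripper_force: 79.5
```

>>> send_rows(increments=[{"gripper": 1,"linear": [-0.01,0.03,0],"delta_rot": [0,0,0.005]},{"gripper": 1,"linear": [-0.02,0.06,0],"delta_rot": [0,0,0.015]},{"gripper": 1,"linear": [-0.03,0.09,0],"delta_rot": [0,0,0.015]},{"gripper": 1,"linear": [-0.035,0.12,0],"delta_rot": [0,0,0.015]},{"gripper": 1,"linear": [-0.037,0.15,0],"delta_rot": [0,0,0.015]},{"gripper": 1,"linear": [-0.037,0.18,0],"delta_rot": [0,0,0.015]},{"gripper": 1,"linear": [-0.037,0.21,0],"delta_rot": [0,0,0.015]},{"gripper": 1,"linear": [-0.037,0.232,0],"delta_rot": [0,0,0.015]}])

```text
clock: 27.85
position: [0.4444, 0.3381, 0.2477]
ee_rot: [-0.001, 0.654, 0.756, -0.002]
contact_force: [0.2, -0.0, -5.9]
width: 0.0123
gripper_force: 79.5
```

>>> send_rows(increments=[{"gripper": 1,"linear": [0,0,0],"delta_rot": [0,0,0]},{"gripper": 1,"linear": [0,0,0],"delta_rot": [0,0,0]},{"gripper": 1,"linear": [0,0,0],"delta_rot": [0,0,0]},{"gripper": 1,"linear": [0,0,0],"delta_rot": [0,0,0]}])

```text
clock: 28.25
position: [0.4455, 0.3357, 0.2493]
ee_rot: [-0.0, 0.655, 0.755, -0.001]
contact_force: [0.3, -0.2, -6.6]
width: 0.0124
gripper_force: 79.5
```

Run:
```python
from h import *
s=get_state(); print(s["position"],s["ee_rot"],R.from_quat(np.roll(s["ee_rot"],-1)).as_rotvec(),s["contact_force"],s["moment"],s["width"]); im,K,W=save("wrist","pics/w10.png"); lids(fn="pics/w10.png")
P=s["position"]; q=s["ee_rot"]; tool=R.from_quat([q[1],q[2],q[3],q[0]]).as_matrix(); fx=-tool[:2,1]*-1; print("tool y",tool[:,1],"tilt",tool[:,2])
```

```text
[0.44551811 0.33569517 0.24931533] [-3.66580610e-05  6.55173793e-01  7.55477873e-01 -6.94673069e-04] [-2.05824114e+00 -2.37334835e+00  2.18232888e-03] [ 0.34980582 -0.20211325 -6.62153704] [ 0.02246225  0.00265124 -0.02119479] 0.0124339662791181Traceback (most recent call last):
  File "<stdin>", line 2, in <module>
  File "h.py", line 45, in lids
    for u,v,rr in C[0][:6]: print((u,v,rr),"shaker mm",(e@(ray(u,v,.115,K,W)[:2]-o)*1e3).round(1))
                  ~^^^
TypeError: 'NoneType' object is not subscriptable
```

Run:
```python
from h import *
t=[]
for n in("scene","side"):
    im,K,W=save(n,f"pics/{n}1.png"); u,v=proj([[.4458,.338,.11]],K,W)[0]; x,y=int(max(0,u-75)),int(max(0,v-60)); c=im[y:y+110,x:x+150]; print(n,x,y)
    t.append(cv2.resize(c,(750,int(750*c.shape[0]/c.shape[1]))) if n=="zz" else cv2.resize(c,(400,int(400*c.shape[0]/c.shape[1])),interpolation=cv2.INTER_CUBIC))
    for p in [(.4695,.3869,.075),(.4695,.3869,.115),(.4167,.2883,.075),(.4167,.2883,.115)]: print((proj(p,K,W)[0]-[x,y])*400/150)
cv2.imwrite("pics/chk.png",np.hstack(t))
```

```text
scene 144 111
[183.2676502  173.29966685]
[180.43002109 147.05619472]
[220.73169351 199.99439896]
[218.12192491 172.85222716]
side 215 104
[217.245868   176.29590683]
[216.32839305 148.68908805]
[181.03074374 197.5019367 ]
[179.6714541  168.17498858]
```

View pics/chk.png

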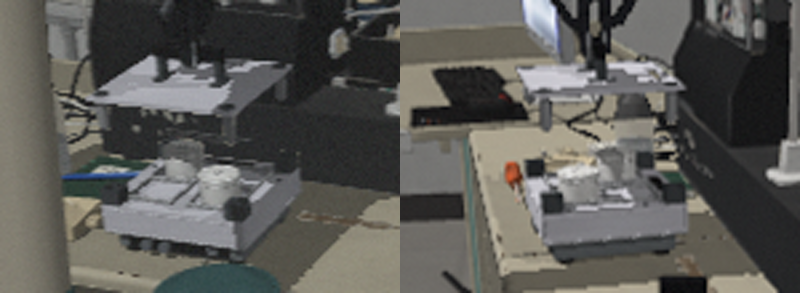

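Both tins are in their places: scene crop (182,160) and (220,175), side crop (615,150) and (580,172). Lowering the frame.

>>> send_rows(increments=[{"gripper": 1,"linear": [0.0003,0.0015,-0.03],"delta_rot": [0,0,0]},{"gripper": 1,"linear": [0.0003,0.0015,-0.055],"delta_rot": [0,0,0]},{"gripper": 1,"linear": [0.0003,0.0015,-0.07],"delta_rot": [0,0,0]},{"gripper": 1,"linear": [0.0003,0.0015,-0.076],"delta_rot": [0,0,0]},{"gripper": 1,"linear": [0.0003,0.0015,-0.076],"delta_rot": [0,0,0]},{"gripper": 1,"linear": [0.0003,0.0015,-0.076],"delta_rot": [0,0,0]}])

```text
clock: 29.05
position: [0.4469, 0.3386, 0.1748]
ee_rot: [0.0, 0.655, 0.756, 0.001]
contact_force: [0.3, 0.3, -7.0]
width: 0.0128
gripper_force: 79.4
```

>>> send_rows(increments=[{"gripper": 1,"linear": [0,0,-0.003],"delta_rot": [0,0,0]},{"gripper": 1,"linear": [0,0,-0.006],"delta_rot": [0,0,0]},{"gripper": 1,"linear": [0,0,-0.009],"delta_rot": [0,0,0]},{"gripper": 1,"linear": [0,0,-0.012],"delta_rot": [0,0,0]},{"gripper": 1,"linear": [0,0,-0.012],"delta_rot": [0,0,0]}])

```text
clock: 29.55
position: [0.4457, 0.338, 0.1613]
ee_rot: [-0.0, 0.655, 0.756, -0.0]
contact_force: [0.2, 0.2, -7.0]
width: 0.0125
gripper_force: 79.5
```

>>> send_rows(increments=[{"gripper": 1,"linear": [0,0,-0.003],"delta_rot": [0,0,0]},{"gripper": 1,"linear": [0,0,-0.006],"delta_rot": [0,0,0]},{"gripper": 1,"linear": [0,0,-0.009],"delta_rot": [0,0,0]},{"gripper": 1,"linear": [0,0,-0.012],"delta_rot": [0,0,0]},{"gripper": 1,"linear": [0,0,-0.014],"delta_rot": [0,0,0]},{"gripper": 1,"linear": [0,0,-0.016],"delta_rot": [0,0,0]},{"gripper": 1,"linear": [0,0,-0.016],"delta_rot": [0,0,0]}])

```text
clock: 30.25
position: [0.446, 0.3378, 0.1459]
ee_rot: [0.0, 0.655, 0.756, -0.0]
contact_force: [-0.7, -2.5, -4.9]
width: 0.0127
gripper_force: 79.9
```

The frame is home, with its feet at about 0.075. Releasing, rising and heading for the rod block.

>>> send_rows(increments=[{"gripper": 0.7,"linear": [0,0,0],"delta_rot": [0,0,0]},{"gripper": 0.2,"linear": [0,0,0],"delta_rot": [0,0,0]},{"gripper": -0.2,"linear": [0,0,0],"delta_rot": [0,0,0]},{"gripper": -0.2,"linear": [0,0,0],"delta_rot": [0,0,0]},{"gripper": -0.2,"linear": [0,0,0.03],"delta_rot": [0,0,0]},{"gripper": -0.2,"linear": [0,0,0.07],"delta_rot": [0,0,0]},{"gripper": -0.5,"linear": [0,0,0.11],"delta_rot": [0,0,0]},{"gripper": -1,"linear": [0,0,0.15],"delta_rot": [0,0,0]}])

```text
clock: 31.05
position: [0.4461, 0.3387, 0.298]
ee_rot: [0.0, 0.655, 0.756, 0.001]
contact_force: [1.6, 0.2, 0.0]
width: 0.0771
gripper_force: 0.0
```

>>> send_rows(increments=[{"gripper": -1,"linear": [0,-0.04,0.02],"delta_rot": [0,0,-0.13]},{"gripper": -1,"linear": [0,-0.08,0.03],"delta_rot": [0,0,-0.26]},{"gripper": -1,"linear": [0,-0.12,0.03],"delta_rot": [0,0,-0.39]},{"gripper": -1,"linear": [0,-0.16,0.03],"delta_rot": [0,0,-0.52]},{"gripper": -1,"linear": [0,-0.2,0.03],"delta_rot": [0,0,-0.65]},{"gripper": -1,"linear": [0,-0.24,0.03],"delta_rot": [0,0,-0.78]},{"gripper": -1,"linear": [0,-0.28,0.03],"delta_rot": [0,0,-0.91]},{"gripper": -1,"linear": [0,-0.32,0.03],"delta_rot": [0,0,-1.04]}])

```text
clock: 31.85
position: [0.4462, 0.017, 0.3266]
ee_rot: [0.0, 0.945, 0.328, 0.001]
contact_force: [1.0, -0.3, 0.7]
width: 0.0854
gripper_force: 0.0
```

>>> send_rows(increments=[{"gripper": -1,"linear": [0,-0.04,0],"delta_rot": [0,0,-0.13]},{"gripper": -1,"linear": [0,-0.08,0],"delta_rot": [0,0,-0.26]},{"gripper": -1,"linear": [0,-0.12,0],"delta_rot": [0,0,-0.39]},{"gripper": -1,"linear": [0,-0.16,0],"delta_rot": [0,0,-0.52]},{"gripper": -1,"linear": [0,-0.18,0],"delta_rot": [0,0,-0.6]},{"gripper": -1,"linear": [0,-0.18,0],"delta_rot": [0,0,-0.67]},{"gripper": -1,"linear": [0,-0.18,0],"delta_rot": [0,0,-0.67]},{"gripper": -1,"linear": [0,-0.18,0],"delta_rot": [0,0,-0.67]}])

```text
clock: 32.65
position: [0.4463, -0.1615, 0.3262]
ee_rot: [0.0, 1.0, 0.003, 0.001]
contact_force: [-0.5, 0.7, 0.3]
width: 0.0855
gripper_force: 0.0
```

Run:
```python
from h import *
s=get_state(); print(s["position"],s["ee_rot"]); im,K,W=save("wrist","pics/w11.png")
u,v=proj([[.5,-.175,.1]],K,W)[0]; x,y=int(max(0,u-100)),int(max(0,v-75)); print(x,y,u,v)
cv2.imwrite("pics/w11c.png",cv2.resize(im[y:y+150,x:x+200],None,fx=4,fy=4,interpolation=cv2.INTER_CUBIC))
```

```text
[ 0.44627312 -0.16151453  0.32618816] [4.30134062e-05 9.99996272e-01 2.67747733e-03 5.34112809e-04]
229 59 329.45019623262897 134.0664398559547
```

View pics/w11c.png

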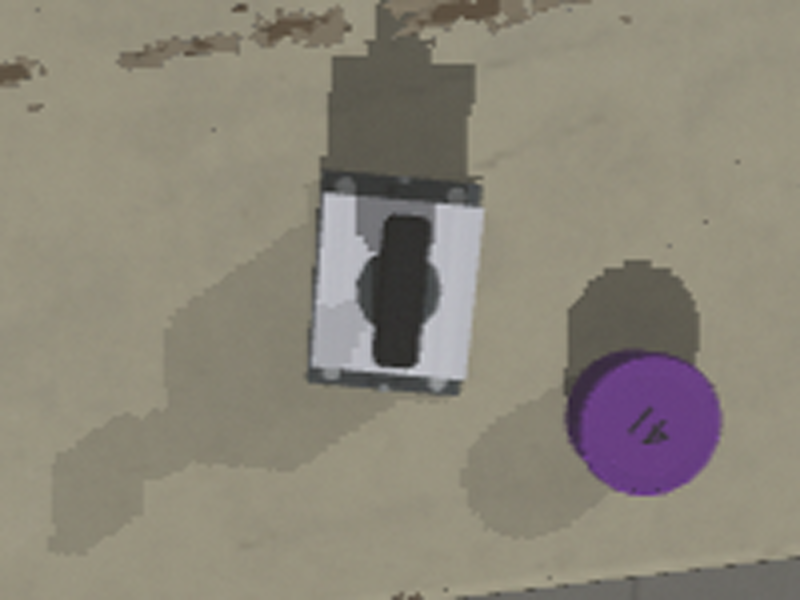

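The rod's grip centre is at crop (402,291), along an axis from (396,365) to (409,216), over the block's top at (395,288). The purple tin at (648,422) stays clear.

Run:
```python
from h import *
im,K,W=load("pics/w11.png"); f=lambda u,v,z:ray(229+u/4,59+v/4,z,K,W)
print("grip",f(402,291,.134)); a=f(396,365,.134);b=f(409,216,.134); d=b-a; print("yaw",np.arctan2(d[1],d[0]),np.hypot(d[0],d[1]))
B=[f(*p,.064) for p in [(323,193),(484,207),(465,383),(310,370)]]; print("block",np.mean(B,0))
d=B[0]-B[3]; print(np.arctan2(d[1],d[0])); d=B[1]-B[2]; print(np.arctan2(d[1],d[0]))
print("collar",f(398,291,.093))
```

```text
grip [ 0.50371908 -0.17389624  0.134     ]
yaw -0.0761710852270622 0.042650672893973555
block [ 0.50239116 -0.17389786  0.064     ]
-0.08227874447002882
-0.08042715272590945
collar [ 0.50274705 -0.17393993  0.093     ]
```

I'll flip the tool half a turn, so the camera side faces the robot and away from the machine, while moving over the rod.

>>> send_rows(increments=[{"gripper": -1,"linear": [0,0,0],"delta_rot": [0,0,0.14]},{"gripper": -1,"linear": [0,0,0],"delta_rot": [0,0,0.28]},{"gripper": -1,"linear": [0,0,0],"delta_rot": [0,0,0.42]},{"gripper": -1,"linear": [0,0,0],"delta_rot": [0,0,0.56]},{"gripper": -1,"linear": [0,0,0],"delta_rot": [0,0,0.7]},{"gripper": -1,"linear": [0,0,0],"delta_rot": [0,0,0.84]},{"gripper": -1,"linear": [0,0,0],"delta_rot": [0,0,0.98]},{"gripper": -1,"linear": [0,0,0],"delta_rot": [0,0,1.1]}])

```text
clock: 33.5
position: [0.4462, -0.1609, 0.326]
ee_rot: [0.0, 0.849, 0.528, 0.0]
contact_force: [-0.3, 0.6, 0.5]
width: 0.0854
gripper_force: 0.0
```

>>> send_rows(increments=[{"gripper": -1,"linear": [0,0,0],"delta_rot": [0,0,0.14]},{"gripper": -1,"linear": [0,0,0],"delta_rot": [0,0,0.28]},{"gripper": -1,"linear": [0,0,0],"delta_rot": [0,0,0.42]},{"gripper": -1,"linear": [0.01,0,0],"delta_rot": [0,0,0.56]},{"gripper": -1,"linear": [0.02,0,0],"delta_rot": [0,0,0.7]},{"gripper": -1,"linear": [0.03,0,0],"delta_rot": [0,0,0.84]},{"gripper": -1,"linear": [0.04,0,0],"delta_rot": [0,0,0.98]},{"gripper": -1,"linear": [0.05,0,0],"delta_rot": [0,0,1.1]}])

```text
clock: 34.3
position: [0.4966, -0.1608, 0.3261]
ee_rot: [0.0, 0.448, 0.894, 0.0]
contact_force: [0.4, 0.3, -0.4]
width: 0.0855
gripper_force: 0.0
```

>>> send_rows(increments=[{"gripper": -1,"linear": [0,-0.012,-0.02],"delta_rot": [0,0,0.14]},{"gripper": -1,"linear": [0,-0.012,-0.04],"delta_rot": [0,0,0.28]},{"gripper": -1,"linear": [0,-0.012,-0.06],"delta_rot": [0,0,0.42]},{"gripper": -1,"linear": [0.007,-0.012,-0.08],"delta_rot": [0,0,0.56]},{"gripper": -1,"linear": [0.007,-0.012,-0.1],"delta_rot": [0,0,0.7]},{"gripper": -1,"linear": [0.007,-0.012,-0.1],"delta_rot": [0,0,0.84]},{"gripper": -1,"linear": [0.007,-0.012,-0.1],"delta_rot": [0,0,0.855]},{"gripper": -1,"linear": [0.007,-0.012,-0.1],"delta_rot": [0,0,0.855]}])

```text
clock: 35.1
position: [0.5035, -0.1733, 0.2263]
ee_rot: [0.001, 0.042, 0.999, -0.0]
contact_force: [-0.1, -0.6, -0.5]
width: 0.0853
gripper_force: 0.0
```

Run:
```python
from h import *
s=get_state(); q=s["ee_rot"]; print(s["position"],"yaw",2*np.arctan2(q[2],q[1])); im,K,W=save("wrist","pics/w12.png")
g=cv2.cvtColor(im,cv2.COLOR_BGR2GRAY); u,v=proj([[.503,-.174,.134]],K,W)[0]; print(u,v)
n,l,st,c=cv2.connectedComponentsWithStats((g<48).astype(np.uint8)); i=l[int(v),int(u)]; print(st[i],c[i])
ys,xs=np.where(l==i); r=cv2.minAreaRect(np.c_[xs,ys].astype(np.float32)); print(r, ray(*r[0],.134,K,W))
```

```text
[ 0.50353646 -0.17331159  0.22633555] yaw 3.0578227065762458
321.63978256862515 201.94547507026624
[315 174  16  51 712] [322.66011236 199.12219101]
((322.5, 199.0), (50.0, 15.0), 90.0) [ 0.50038932 -0.17302482  0.134     ]
```

>>> send_rows(increments=[{"gripper": -1,"linear": [-0.0015,0,-0.04],"delta_rot": [0,0,0]},{"gripper": -1,"linear": [-0.0015,0,-0.08],"delta_rot": [0,0,0]},{"gripper": -1,"linear": [-0.0015,0,-0.11],"delta_rot": [0,0,0]},{"gripper": -1,"linear": [-0.0015,0,-0.124],"delta_rot": [0,0,0]},{"gripper": -1,"linear": [-0.0015,0,-0.124],"delta_rot": [0,0,0]},{"gripper": -1,"linear": [-0.0015,0,-0.124],"delta_rot": [0,0,0]}])

```text
clock: 35.75
position: [0.5023, -0.174, 0.1026]
ee_rot: [0.001, 0.042, 0.999, -0.0]
contact_force: [0.4, 0.2, -0.7]
width: 0.0854
gripper_force: 0.0
```

>>> send_rows(increments=[{"gripper": 0,"linear": [0,0,0],"delta_rot": [0,0,0]},{"gripper": 0.3,"linear": [0,0,0],"delta_rot": [0,0,0]},{"gripper": 0.6,"linear": [0,0,0],"delta_rot": [0,0,0]},{"gripper": 1,"linear": [0,0,0],"delta_rot": [0,0,0]},{"gripper": 1,"linear": [0,0,0],"delta_rot": [0,0,0]},{"gripper": 1,"linear": [0,0,0],"delta_rot": [0,0,0]},{"gripper": 1,"linear": [0,0,0],"delta_rot": [0,0,0]},{"gripper": 1,"linear": [0,0,0],"delta_rot": [0,0,0]}], newtons=100)

```text
clock: 36.55
position: [0.5018, -0.1734, 0.1023]
ee_rot: [0.0, 0.041, 0.999, 0.0]
contact_force: [-1.5, 2.1, 5.5]
width: 0.0124
gripper_force: 97.7
```

>>> send_rows(increments=[{"gripper": 1,"linear": [0,0,0.004],"delta_rot": [0,0,0]},{"gripper": 1,"linear": [0,0,0.008],"delta_rot": [0,0,0]},{"gripper": 1,"linear": [0,0,0.013],"delta_rot": [0,0,0]},{"gripper": 1,"linear": [0,0,0.018],"delta_rot": [0,0,0]},{"gripper": 1,"linear": [0,0,0.025],"delta_rot": [0,0,0]},{"gripper": 1,"linear": [0,0,0.04],"delta_rot": [0,0,0]},{"gripper": 1,"linear": [0,0,0.06],"delta_rot": [0,0,0]},{"gripper": 1,"linear": [0,0,0.08],"delta_rot": [0,0,0]}])

```text
clock: 37.35
position: [0.5015, -0.1742, 0.1832]
ee_rot: [0.0, 0.041, 0.999, -0.0]
contact_force: [0.9, -0.1, -2.9]
width: 0.0126
gripper_force: 98.1
```

>>> send_rows(increments=[{"gripper": 1,"linear": [0,0,0.04],"delta_rot": [0,0,0]},{"gripper": 1,"linear": [0,0,0.08],"delta_rot": [0,0,0]},{"gripper": 1,"linear": [0,0,0.11],"delta_rot": [0,0,0]},{"gripper": 1,"linear": [-0.01,0.03,0.12],"delta_rot": [0,0,0.05]},{"gripper": 1,"linear": [-0.02,0.06,0.12],"delta_rot": [0,0,0.1]},{"gripper": 1,"linear": [-0.02,0.1,0.12],"delta_rot": [0,0,0.15]},{"gripper": 1,"linear": [-0.02,0.14,0.12],"delta_rot": [0,0,0.2]},{"gripper": 1,"linear": [-0.02,0.18,0.12],"delta_rot": [0,0,0.226]}])

```text
clock: 38.15
position: [0.4812, 0.0072, 0.3029]
ee_rot: [0.001, -0.072, 0.997, -0.001]
contact_force: [0.1, 0.0, -2.6]
width: 0.0126
gripper_force: 98.3
```

Run:
```python
from h import *
s=get_state(); q=s["ee_rot"]; print(s["position"],"yaw",2*np.arctan2(q[2],q[1]),s["contact_force"],s["width"],s["clock"])
c,sn=np.cos(.1425),np.sin(.1425)
for o in [(.446,.3378)]:
    for y in(-33,0,33): print(y,o[0]+c*.08-sn*y/1e3,o[1]+sn*.08+c*y/1e3)
```

```text
[0.48123039 0.00716181 0.30292609] yaw 3.2853560999681095 [ 0.11292063  0.03389075 -2.59251389] 0.012580002899315653 38.15
-33 0.5298757246767579 0.3164959438146466
0 0.5251891235492835 0.349161457278726
33 0.520502522421809 0.3818269707428054
```

The rod is out. Taking it to the slot's near end (slot y = −30 mm).

>>> send_rows(increments=[{"gripper": 1,"linear": [0.005,0.045,0],"delta_rot": [0,0,0]},{"gripper": 1,"linear": [0.01,0.09,0],"delta_rot": [0,0,0]},{"gripper": 1,"linear": [0.02,0.135,0],"delta_rot": [0,0,0]},{"gripper": 1,"linear": [0.03,0.18,0],"delta_rot": [0,0,0]},{"gripper": 1,"linear": [0.04,0.22,0],"delta_rot": [0,0,0]},{"gripper": 1,"linear": [0.048,0.26,0],"delta_rot": [0,0,0]},{"gripper": 1,"linear": [0.048,0.29,0],"delta_rot": [0,0,0]},{"gripper": 1,"linear": [0.048,0.312,0],"delta_rot": [0,0,0]}])

```text
clock: 38.95
position: [0.5296, 0.3203, 0.3022]
ee_rot: [0.0, -0.072, 0.997, 0.0]
contact_force: [0.4, -0.3, -2.9]
width: 0.0126
gripper_force: 98.1
```

>>> send_rows(increments=[{"gripper": 1,"linear": [0,0,-0.02],"delta_rot": [0,0,0]},{"gripper": 1,"linear": [0,0,-0.045],"delta_rot": [0,0,0]},{"gripper": 1,"linear": [0,0,-0.065],"delta_rot": [0,0,0]},{"gripper": 1,"linear": [0,0,-0.073],"delta_rot": [0,0,0]},{"gripper": 1,"linear": [0,0,-0.073],"delta_rot": [0,0,0]},{"gripper": 1,"linear": [0,0,-0.073],"delta_rot": [0,0,0]},{"gripper": 1,"linear": [0,0,-0.073],"delta_rot": [0,0,0]}])

```text
clock: 39.65
position: [0.5305, 0.3185, 0.2304]
ee_rot: [0.001, -0.071, 0.997, 0.0]
contact_force: [-0.4, 0.3, -2.4]
width: 0.0127
gripper_force: 98.4
```

```bash
cat >> h.py <<'E'
def slot():
    s=get_state(); q=s["ee_rot"]; p=s["position"]; c,sn=np.cos(.1425),np.sin(.1425); d=p[:2]-[.5252,.3492]
    print("slot x,y mm",((c*d[0]+sn*d[1])*1e3).round(1),((-sn*d[0]+c*d[1])*1e3).round(1),"tip z",(p[2]-.0963).round(4),"F",s["contact_force"].round(1),"M",s["moment"].round(2),"yaw",2*np.arctan2(q[2],q[1]),"t",s["clock"])
E
python3 -c "
from h import *
slot(); im,K,W=save('wrist','pics/w13.png'); u,v=proj([[.5252,.3492,.125]],K,W)[0]; x,y=int(min(440,max(0,u-100))),int(max(0,v-75)); print(x,y,u,v); cv2.imwrite('pics/w13c.png',cv2.resize(im[y:y+150,x:x+200],None,fx=4,fy=4,interpolation=cv2.INTER_CUBIC))"
```

```text
slot x,y mm 0.8 -31.2 tip z 0.1341 F [-0.4  0.3 -2.4] M [-0.01  0.02 -0.01] yaw 3.2846411351978606 t 39.65
255 122 355.78594964995006 197.9909329561546
```

>>> send_rows(increments=[{"gripper": 1,"linear": [-0.001,0.002,0],"delta_rot": [0,0,0]},{"gripper": 1,"linear": [-0.001,0.002,-0.005],"delta_rot": [0,0,0]},{"gripper": 1,"linear": [-0.001,0.002,-0.01],"delta_rot": [0,0,0]},{"gripper": 1,"linear": [-0.001,0.002,-0.015],"delta_rot": [0,0,0]},{"gripper": 1,"linear": [-0.001,0.002,-0.02],"delta_rot": [0,0,0]},{"gripper": 1,"linear": [-0.001,0.002,-0.025],"delta_rot": [0,0,0]},{"gripper": 1,"linear": [-0.001,0.002,-0.03],"delta_rot": [0,0,0]},{"gripper": 1,"linear": [-0.001,0.002,-0.03],"delta_rot": [0,0,0]}])

```text
clock: 40.5
position: [0.528, 0.32, 0.1977]
ee_rot: [-0.001, -0.072, 0.997, -0.0]
contact_force: [0.7, 0.2, -3.8]
width: 0.0126
gripper_force: 98.4
```

```bash
python3 -c "
from h import *
slot()"
```

```text
slot x,y mm -1.4 -29.3 tip z 0.1014 F [ 0.7  0.2 -3.8] M [ 0.02 -0.05  0.05] yaw 3.2847559358627363 t 40.5
```

>>> send_rows(increments=[{"gripper": 1,"linear": [0.0007,0,-0.007],"delta_rot": [0,0,0]},{"gripper": 1,"linear": [0.0007,0,-0.014],"delta_rot": [0,0,0]},{"gripper": 1,"linear": [0.0007,0,-0.021],"delta_rot": [0,0,0]},{"gripper": 1,"linear": [0.0007,0,-0.028],"delta_rot": [0,0,0]},{"gripper": 1,"linear": [0.0007,0,-0.033],"delta_rot": [0,0,0]},{"gripper": 1,"linear": [0.0007,0,-0.036],"delta_rot": [0,0,0]},{"gripper": 1,"linear": [0.0007,0,-0.036],"delta_rot": [0,0,0]}])

```text
clock: 41.2
position: [0.5292, 0.3202, 0.1622]
ee_rot: [-0.0, -0.072, 0.997, -0.0]
contact_force: [0.5, -0.1, -4.0]
width: 0.0125
gripper_force: 98.5
```

>>> send_rows(increments=[{"gripper": 1,"linear": [0,0,-0.001],"delta_rot": [0,0,0]},{"gripper": 1,"linear": [0,0,-0.002],"delta_rot": [0,0,0]},{"gripper": 1,"linear": [0,0,-0.003],"delta_rot": [0,0,0]},{"gripper": 1,"linear": [0,0,-0.004],"delta_rot": [0,0,0]},{"gripper": 1,"linear": [0,0,-0.004],"delta_rot": [0,0,0]}])

```text
clock: 41.7
position: [0.5292, 0.3203, 0.1587]
ee_rot: [-0.0, -0.072, 0.997, 0.0]
contact_force: [-1.0, -0.4, -2.9]
width: 0.0129
gripper_force: 98.5
```

```bash
python3 -c "
from h import *
slot()"
```

```text
slot x,y mm -0.2 -29.2 tip z 0.0624 F [-1.  -0.4 -2.9] M [-0.    0.24  0.01] yaw 3.2848125310805427 t 41.7
```

>>> send_rows(increments=[{"gripper": 1,"linear": [0,0,-0.001],"delta_rot": [0,0,0]},{"gripper": 1,"linear": [0,0,-0.002],"delta_rot": [0,0,0]},{"gripper": 1,"linear": [0,0,-0.003],"delta_rot": [0,0,0]},{"gripper": 1,"linear": [0,0,-0.003],"delta_rot": [0,0,0]},{"gripper": 1,"linear": [0,0,-0.003],"delta_rot": [0,0,0]}])

```text
clock: 42.2
position: [0.5293, 0.3204, 0.1573]
ee_rot: [0.001, -0.072, 0.997, 0.0]
contact_force: [-3.1, -1.6, 4.6]
width: 0.0127
gripper_force: 99.9
```

```bash
python3 -c "
from h import *
slot()"
```

```text
slot x,y mm -0.0 -29.1 tip z 0.061 F [-3.1 -1.6  4.6] M [-0.23  0.68 -0.  ] yaw 3.284890020578832 t 42.2
```

Contact with the bar's top at tip z = 0.061. Sweeping along the slot with light pressure.

>>> send_rows(increments=[{"gripper": 1,"linear": [-0.0012,0.0015,0],"delta_rot": [0,0,0]},{"gripper": 1,"linear": [-0.0014,0.003,0],"delta_rot": [0,0,0]},{"gripper": 1,"linear": [-0.0016,0.0045,0],"delta_rot": [0,0,0]},{"gripper": 1,"linear": [-0.0018,0.006,0],"delta_rot": [0,0,0]},{"gripper": 1,"linear": [-0.002,0.0075,0],"delta_rot": [0,0,0]},{"gripper": 1,"linear": [-0.0022,0.009,0],"delta_rot": [0,0,0]},{"gripper": 1,"linear": [-0.0024,0.0105,0],"delta_rot": [0,0,0]},{"gripper": 1,"linear": [-0.0026,0.012,0],"delta_rot": [0,0,0]}])

```text
clock: 43.0
position: [0.5278, 0.3296, 0.1573]
ee_rot: [0.001, -0.072, 0.997, -0.003]
contact_force: [-0.5, -6.3, 7.5]
width: 0.0124
gripper_force: 99.8
```

```bash
python3 -c "
from h import *
slot()"
```

```text
slot x,y mm -0.2 -19.7 tip z 0.061 F [-0.5 -6.3  7.5] M [-1.68  0.19 -0.02] yaw 3.2855043886046533 t 43.0
```

>>> send_rows(increments=[{"gripper": 1,"linear": [-0.0002,0.0015,0.001],"delta_rot": [0,0,0]},{"gripper": 1,"linear": [-0.0004,0.003,0.001],"delta_rot": [0,0,0]},{"gripper": 1,"linear": [-0.0006,0.0045,0.001],"delta_rot": [0,0,0]},{"gripper": 1,"linear": [-0.0008,0.006,0.001],"delta_rot": [0,0,0]},{"gripper": 1,"linear": [-0.001,0.0075,0.001],"delta_rot": [0,0,0]},{"gripper": 1,"linear": [-0.0012,0.009,0.001],"delta_rot": [0,0,0]},{"gripper": 1,"linear": [-0.0012,0.009,0.001],"delta_rot": [0,0,0]}])

```text
clock: 43.7
position: [0.526, 0.3413, 0.1573]
ee_rot: [0.001, -0.072, 0.997, -0.0]
contact_force: [-0.1, -4.7, 5.4]
width: 0.0127
gripper_force: 99.7
```

```bash
python3 -c "
from h import *
slot()"
```

```text
slot x,y mm -0.3 -8.0 tip z 0.061 F [-0.1 -4.7  5.4] M [-1.1  -0.04 -0.03] yaw 3.2851256684193118 t 43.7
```

>>> send_rows(increments=[{"gripper": 1,"linear": [-0.0002,0.0015,0.0005],"delta_rot": [0,0,0]},{"gripper": 1,"linear": [-0.0004,0.003,0.0005],"delta_rot": [0,0,0]},{"gripper": 1,"linear": [-0.0006,0.0045,0.0005],"delta_rot": [0,0,0]},{"gripper": 1,"linear": [-0.0008,0.006,0.0005],"delta_rot": [0,0,0]},{"gripper": 1,"linear": [-0.001,0.0075,0.0005],"delta_rot": [0,0,0]},{"gripper": 1,"linear": [-0.0012,0.009,0.0005],"delta_rot": [0,0,0]},{"gripper": 1,"linear": [-0.0012,0.009,0.0005],"delta_rot": [0,0,0]}])

```text
clock: 44.4
position: [0.5233, 0.3511, 0.1562]
ee_rot: [-0.001, -0.072, 0.997, 0.001]
contact_force: [0.9, 0.3, -3.1]
width: 0.0124
gripper_force: 98.4
```

```bash
python3 -c "
from h import *
slot()"
```

```text
slot x,y mm -1.6 2.2 tip z 0.0599 F [ 0.9  0.3 -3.1] M [ 0.02  0.03 -0.01] yaw 3.2848745544786433 t 44.4
```

The tip dropped in at slot y ≈ +2. Lowering gently and watching the side force.

>>> send_rows(increments=[{"gripper": 1,"linear": [0.0005,0,-0.001],"delta_rot": [0,0,0]},{"gripper": 1,"linear": [0.001,0,-0.002],"delta_rot": [0,0,0]},{"gripper": 1,"linear": [0.001,0,-0.003],"delta_rot": [0,0,0]},{"gripper": 1,"linear": [0.001,0,-0.003],"delta_rot": [0,0,0]},{"gripper": 1,"linear": [0.001,0,-0.003],"delta_rot": [0,0,0]}])

```text
clock: 44.9
position: [0.5248, 0.3506, 0.1541]
ee_rot: [-0.0, -0.071, 0.997, 0.0]
contact_force: [-1.0, 1.0, -3.0]
width: 0.0122
gripper_force: 98.3
```

```bash
python3 -c "
from h import *
slot()"
```

```text
slot x,y mm -0.2 1.4 tip z 0.0578 F [-1.  1. -3.] M [ 0.3   0.26 -0.01] yaw 3.284682513264428 t 44.9
```

>>> send_rows(increments=[{"gripper": 1,"linear": [-0.0005,0.001,0],"delta_rot": [0,0,0]},{"gripper": 1,"linear": [-0.0005,0.001,-0.002],"delta_rot": [0,0,0]},{"gripper": 1,"linear": [-0.0005,0.001,-0.004],"delta_rot": [0,0,0]},{"gripper": 1,"linear": [-0.0005,0.001,-0.006],"delta_rot": [0,0,0]},{"gripper": 1,"linear": [-0.0005,0.001,-0.008],"delta_rot": [0,0,0]},{"gripper": 1,"linear": [-0.0005,0.001,-0.01],"delta_rot": [0,0,0]},{"gripper": 1,"linear": [-0.0005,0.001,-0.01],"delta_rot": [0,0,0]}])

```text
clock: 45.6
position: [0.5246, 0.3516, 0.1438]
ee_rot: [-0.0, -0.071, 0.997, 0.0]
contact_force: [-1.1, 2.8, -1.4]
width: 0.0127
gripper_force: 98.5
```

```bash
python3 -c "
from h import *
slot()"
```

```text
slot x,y mm -0.2 2.5 tip z 0.0475 F [-1.1  2.8 -1.4] M [ 0.57  0.48 -0.02] yaw 3.2846853427150307 t 45.6
```

>>> send_rows(increments=[{"gripper": 1,"linear": [0,0.0005,-0.002],"delta_rot": [0,0,0]},{"gripper": 1,"linear": [0,0.0005,-0.004],"delta_rot": [0,0,0]},{"gripper": 1,"linear": [0,0.0005,-0.006],"delta_rot": [0,0,0]},{"gripper": 1,"linear": [0,0.0005,-0.0075],"delta_rot": [0,0,0]},{"gripper": 1,"linear": [0,0.0005,-0.0085],"delta_rot": [0,0,0]},{"gripper": 1,"linear": [0,0.0005,-0.0085],"delta_rot": [0,0,0]}])

```text
clock: 46.2
position: [0.5247, 0.3517, 0.1374]
ee_rot: [0.0, -0.072, 0.997, 0.0]
contact_force: [-4.7, 0.8, 6.4]
width: 0.0128
gripper_force: 100.3
```

```bash
python3 -c "
from h import *
slot()"
```

```text
slot x,y mm -0.1 2.5 tip z 0.0411 F [-4.7  0.8  6.4] M [ 0.08  0.94 -0.05] yaw 3.284839885678939 t 46.2
```

Tip at 0.041 and the collar is touching. One firmer press to be sure of the snap, then release.

>>> send_rows(increments=[{"gripper": 1,"linear": [-0.0005,0,-0.001],"delta_rot": [0,0,0]},{"gripper": 1,"linear": [-0.0005,0,-0.002],"delta_rot": [0,0,0]},{"gripper": 1,"linear": [-0.0005,0,-0.002],"delta_rot": [0,0,0]},{"gripper": 1,"linear": [-0.0005,0,-0.002],"delta_rot": [0,0,0]}])

```text
clock: 46.6
position: [0.5247, 0.3517, 0.1373]
ee_rot: [0.001, -0.072, 0.997, 0.0]
contact_force: [-5.7, 0.1, 15.2]
width: 0.0123
gripper_force: 101.4
```

```bash
python3 -c "
from h import *
slot()"
```

```text
slot x,y mm -0.1 2.6 tip z 0.041 F [-5.7  0.1 15.2] M [-0.13  1.16  0.05] yaw 3.2849899895416868 t 46.6
```

>>> send_rows(increments=[{"gripper": 1,"linear": [0,0,0.002],"delta_rot": [0,0,0]},{"gripper": 0.6,"linear": [0,0,0.002],"delta_rot": [0,0,0]},{"gripper": 0.2,"linear": [0,0,0.002],"delta_rot": [0,0,0]},{"gripper": 0,"linear": [0,0,0.002],"delta_rot": [0,0,0]},{"gripper": -0.2,"linear": [0,0,0.002],"delta_rot": [0,0,0]},{"gripper": -0.2,"linear": [0,0,0.03],"delta_rot": [0,0,0]},{"gripper": -0.2,"linear": [0,0,0.07],"delta_rot": [0,0,0]},{"gripper": -0.2,"linear": [0,0,0.11],"delta_rot": [0,0,0]}])

```text
clock: 47.4
position: [0.5241, 0.3514, 0.2441]
ee_rot: [-0.001, -0.071, 0.997, -0.0]
contact_force: [0.2, 0.1, -0.2]
width: 0.0513
gripper_force: 0.0
```

>>> send_rows(increments=[{"gripper": -0.2,"linear": [0,-0.02,0.04],"delta_rot": [0,0,0]},{"gripper": -0.2,"linear": [0.01,-0.06,0.06],"delta_rot": [0,0,0]},{"gripper": -0.2,"linear": [0,-0.1,0.08],"delta_rot": [0,0,0]},{"gripper": -0.2,"linear": [0,-0.14,0.08],"delta_rot": [0,0,0]},{"gripper": -0.2,"linear": [0,-0.18,0.08],"delta_rot": [0,0,0]},{"gripper": -0.2,"linear": [0,-0.18,0.08],"delta_rot": [0,0,0]},{"gripper": -0.2,"linear": [0,-0.18,0.08],"delta_rot": [0,0,0]}])

```text
clock: 48.1
position: [0.5245, 0.1712, 0.3239]
ee_rot: [0.0, -0.071, 0.998, 0.0]
contact_force: [-0.4, -0.6, -0.4]
width: 0.0513
gripper_force: 0.0
```

Run:
```python
from h import *
t=[]
for n in("scene","side"):
    im,K,W=save(n,f"pics/{n}2.png"); u,v=proj([[.48,.338,.11]],K,W)[0]; x,y=int(max(0,u-60)),int(max(0,v-45)); t.append(cv2.resize(im[y:y+90,x:x+120],(400,300),interpolation=cv2.INTER_CUBIC))
    for z in (.125,.131,.169): print(n,((proj([[.5247,.3517,z]],K,W)[0]-[x,y])*400/120).round(1))
im,K,W=save("wrist","pics/w14.png"); print(proj([[.446,.338,.125]],K,W)); t.append(cv2.resize(im[:240],(800,300)))
cv2.imwrite("pics/fin.png",np.vstack([np.hstack(t[:2]),t[2]]))
```

```text
scene [212.6 123. ]
scene [212.2 118.1]
scene [209.2  86.6]
side [241.9 132.8]
side [241.8 127.5]
side [241.1  93.2]
[[467.30992447 135.76867217]]
```

View pics/fin.png

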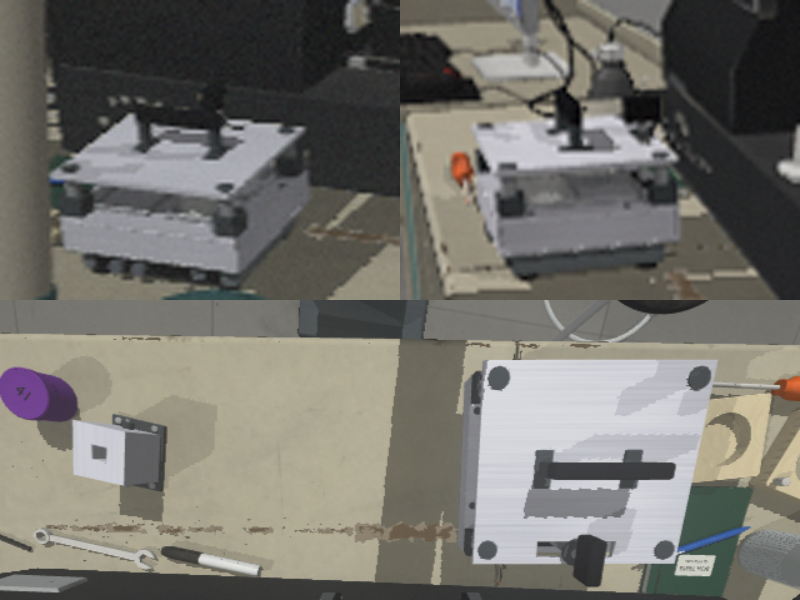

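The final view shows the frame level in its sockets, the rod upright in the slot at (590,560) with its collar on the plate, and the empty block. A quick numeric check that the tin seen under the frame is still in place, before handing in.

Run:
```python
from h import *
im,K,W=load("pics/side2.png"); g=cv2.cvtColor(im,cv2.COLOR_BGR2GRAY)
for n,c in (("p4",(.4158,.2883)),("p1",(.4695,.3869))):
    q=proj([[c[0]+d,c[1],.097] for d in(-.027,0,.027)],K,W); v=int(round(q[1,1])); u0=int(q[0,0])-8
    print(n,q.round(1).tolist(),"from u",u0,g[v,u0:int(q[2,0])+9].tolist())
```

```text
p4 [[274.6, 172.4], [282.4, 172.1], [290.0, 171.8]] from u 266 [175, 164, 142, 99, 78, 78, 76, 78, 93, 95, 93, 88, 93, 98, 96, 101, 106, 103, 91, 98, 102, 90, 81, 75, 78, 77, 78, 78, 74, 75, 74, 72, 72]
p1 [[289.1, 164.7], [296.3, 164.4], [303.5, 164.2]] from u 281 [201, 200, 199, 199, 203, 166, 136, 131, 133, 136, 134, 133, 135, 135, 139, 136, 149, 151, 150, 149, 149, 148, 188, 200, 199, 197, 195, 195, 194, 195, 194]
```

```bash
python3 -c "
from rig import sign_off
print(sign_off())"
```

```text
the job is handed in; nothing more can be done
None
```

The job is handed in at about 48 s: both white tins stand in their places, the top frame is fully down over them, and the rod is pressed home with its collar on the frame. The last side view confirmed the place_4 tin under the frame; the place_1 tin was last seen in place just before the frame went on.

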